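# Fetch the staples from behind the glue and the tape measure

## Task

The box of staples lies behind the glue bottle and the tape measure on the plywood storage board. Leaving the box alone at first, set the bottle and the tape measure aside, standing in the grey side tray; then, with both still in the tray, lay the box of staples flat in the aluminium cradle, centred between its two end cheeks and in line with it. Last, put the bottle and the tape measure back upright on the board, each on the very place where it stood before and the tape measure lined up in the same direction, and leave the roll of duct tape where it is.

Things in the scene. Friction and masses are not known exactly. Their poses are not given: they have to be found in the camera images.
- glue_bottle_center (a point): white wood-glue squeeze bottle with a blue nozzle, standing upright, round, 130 mm tall. Its body is 46 mm across and straight from the foot up to 83 mm; above that it domes in to the nozzle, which is about 20 mm across from 109 mm up. About 0.26 kg. The point is on its axis, 65 mm above its foot; z up. It starts on one of the two outlined places of the storage board.
- tape_measure_center (a point): yellow and black tape measure standing upright on its flat foot, 38 (x, thickness; the case itself about 34) x 72 (y) x 68 (z) mm, about 0.24 kg. The point is its centre, 34 mm above its foot; z up, y along its length. It starts on the other outlined place of the storage board with its length nearly along the board's y.
- staple_box_center (a point): red and white closed cardboard box of staples lying flat, 50 (x) x 85 (y) x 30 (z) mm, about 70 g. The point is its centre, 15 mm above its underside; y runs along its length. It starts on the storage board just behind the bottle and the tape measure (gaps about 20 mm), with free space on its far side.
- board: fixed flat plywood storage board, 140 (x) x 150 (y) mm, 10 mm thick, no rim. Origin: centre of its underside; z up, x away from the robot. Two thin dark outline circles 69 mm across have their centres at x = -33 mm, y = -37 and +37 mm in its frame. The board lies on the bench beside a 160 mm tall green toolbox (on its left); a 165 mm tall parts cabinet stands between it and the other two targets.
- side_tray: fixed shallow grey square tray, 140 x 140 mm, walls 4 mm thick with rim 14 mm above the bench, floor 4 mm thick (132 x 132 mm inside: room for both things, best along a diagonal). Empty at the start. Origin: centre of its underside; z up. It and the cradle lie to the right of the parts cabinet, one nearer the robot and one farther; which is which changes.
- cradle: fixed aluminium cradle: flat base 62 (x) x 125 (y) mm, 8 mm thick, with an upright cheek 8 mm thick and 21 mm high (above the bench) at each end in y, 107 mm clear between them; its long sides are open. Origin: centre of its underside; z up, y along its length.
- duct_roll_center (a point): bystander, not to be moved: roll of grey duct tape lying flat, 99 mm across, 48 mm high, near the board's far left corner. The point is its centre.

How it is judged:
By the outcome, as a careful person would: the job done as asked, in the order asked, and still so for the second after the job is handed in, with the robot touching nothing.
It also fails if it takes over 134 s, if anything falls off the work surface, if the arm or the gripper's body presses on something with over 40 N, if the wrist force passes 120 N, or if a joint passes its speed limit or range.

## Robot

A 6-joint arm with a two-finger parallel gripper is mounted at the origin on the work surface; the furniture and walls round the work are solid. World frame = base frame: x ahead of the robot, y to its left, z up, the work surface at z = 0. Lengths are in m, angles in rad, forces in N, time in s.
With the tool pointing down it reaches from about 0.3 to 1 m from the base axis. Payload 5.1 kg.
Tool frame: the origin (TCP) lies on the front face of the gripper's body, between the roots of the fingers; the fingertips stand 78 mm ahead of it and the grasp point (between the pads) lies 59 mm ahead of it (grasp_offset is the distance from the TCP to the grasp point, in m); z points along the fingers, y is the line along which they close (so a half turn about z gives the same grasp; the last joint's range is limited). The gripper opens to 95 mm and grips with 3 to 60 N. Pads are 20 mm wide; open, the fingers measure 119 mm over their backs; the gripper's body (75 mm by 180 mm) begins 59 mm behind the grasp point.
Start: joints at [1.114, 0.124, 1.65, -0, 1.367, -0.083], TCP at [0.237, 0.605, 0.292] pointing down, gripper open.
Joint ranges: [-2.61, 2.61], [-1.02, 2.33], [0.03, 2.71], [-1.35, 4.49], [0.32, 2.68], [-2.91, 2.91]. Speed limits (rad/s): [2.57, 2.57, 3.14, 3.14, 3.14, 3.14].

## Interface

Orientations are given as a rotation vector (axis times angle).
In Python, from station import sense, get_image, camera_params, finish_job, grasp_offset gives the robot as it stands.
- The arm moves only by the tool jog_arm, never from a script. Its argument "commands" is a list of rows, each an object with "xyz": the shift along the world's x, y, z scaled (see below), a list of three; "yaw": the turn about the world's z scaled (see below); "hand": the closure, from 0 (fully open) to 1 (shut). A call has 1 to 8 rows; each row is the pose to reach, as a shift and turn from the pose commanded when the call began; what a row does not reach only later rows make up. The controller multiplies each number of a shift by 200 mm and each number of a turn by 120 degrees. A row lasts 1/12 s, in which the tool goes at most 41.7 mm and 7.16 degrees, less where a joint would pass 70% of its speed; a pose out of reach is approached as far as the arm can. A call with a number of a shift or a turn outside -1 to 1 is refused whole. A call with a gripper value outside its range is refused whole. The fingers move at their own pace and stop on an object; the grip force is fixed at half the most. Time passes only in rows, so rows that repeat a pose let the fingers close. It gives the time, the measured TCP pose, the force, the opening and the grip force at its end, in the units of the state.
- sense(): the state, without advancing time (a new reading comes with each control period).
- get_image(name): name is "side" or "top" or "wrist"; returns the picture (384x512x3 uint8, red, green, blue); there is no depth.
- camera_params(name): a dict with "mtx" (3x3 intrinsics, pixels), "distortion" ([k1, k2, p1, p2, k3] as OpenCV has them; the pictures are not rectified), "rvec" (rotation vector, rad) and "tvec" (3), from world to camera coordinates, as OpenCV has them; the wrist camera has in their place "hand_eye" (4x4, takes a point from camera to tool coordinates, whose origin is the TCP and whose axes are the flange's). Camera axes: x right, y down, z forward; pixel columns grow to the right and rows downward; lengths in m; the calibration is good to about 2 mm. A picture is of the moment at which its call begins: read the wrist's pose just before it. camera_params takes no time and is no camera call.
- finish_job(): hands the job in; it is judged then, once.
The state is a dict: "t": time; "joints": joint angles; "qvel": joint speeds; "tau": joint torques, N m; "tool_pos": TCP position; "tool_rot": TCP orientation; "ft_force": force on the tool from outside, world axes, zero at the start; "moment": the same for the moment, N m; "width": opening from 0.0 (shut) to 1.0 (fully open); "gripper_force": force on a finger pad.
Only numpy, scipy, OpenCV 4.12 (cv2) and the standard library are available. Lean on these libraries where they do the work, as an engineer would, in place of code of your own. Each camera call takes 0.05 s, during which the arm holds its last target. There are 200 camera calls.

## Working session

There is one attempt and no reset: what is moved stays moved. The work goes in short steps, Python scripts to look and compute and a tool call to move; the robot and the scene stay as the last step left them, time stands still between calls to the robot, and variables do not carry over. Pictures are saved under pics/ and viewed, at most 14 in all, crops included, and the job is handed in when it is done.

Besides the shell and the picture viewer there is one more tool, called after "Emit:" as a command line: name --argument value ..., lists and objects as JSON in quotes. jog_arm: Moves the arm, as the interface text tells. Its arguments: {"type":"object","properties":{"commands":{"type":"array"}},"required":["commands"]}

```bash
mkdir -p pics
cat > h.py <<'E'
import numpy as np, cv2
from scipy.spatial.transform import Rotation as R
from station import sense,get_image,camera_params,finish_job,grasp_offset
def snap(name,fn,crop=None,scale=1):
    s=sense(); im=get_image(name)[:,:,::-1]; cv2.imwrite('pics/raw_'+fn,im)
    if crop: x0,y0,x1,y1=crop; im=im[y0:y1,x0:x1]
    if scale!=1: im=cv2.resize(im,None,fx=scale,fy=scale,interpolation=cv2.INTER_CUBIC)
    cv2.imwrite('pics/'+fn,im); return s
def ray(name,uv,s=None):
    c=camera_params(name); K=np.array(c['mtx'],float); d=np.array(c['distortion'],float)
    n=cv2.undistortPoints(np.array(uv,float).reshape(-1,1,2),K,d).reshape(-1,2); n=np.c_[n,np.ones(len(n))]
    if name=='wrist':
        H=np.array(c['hand_eye']); Rt=R.from_rotvec(s['tool_rot']).as_matrix()
        Rw=Rt@H[:3,:3]; o=Rt@H[:3,3]+np.array(s['tool_pos'])
    else:
        Rc=cv2.Rodrigues(np.array(c['rvec'],float))[0]; Rw=Rc.T; o=-Rc.T@np.array(c['tvec'],float).ravel()
    return o,n@Rw.T
def at_z(name,uv,z,s=None):
    o,d=ray(name,uv,s); z=np.broadcast_to(z,len(d)); return o+d*((z-o[2])/d[:,2])[:,None]
E
python3 - <<'E'
from h import *
s=snap('top','top.png',scale=1.5); snap('side','side.png',scale=1.5)
print(s, grasp_offset)
for n in('top','side','wrist'): print(camera_params(n))
for n in('top','side'): print(n,ray(n,[[256,192]]))
E
```

```text
{'t': 0.0, 'joints': array([ 1.11442756e+00,  1.24479674e-01,  1.65166047e+00,  1.16480332e-05,
        1.36749883e+00, -8.26470665e-02]), 'qvel': array([ 0.00361998,  0.00059349,  0.00115179,  0.00188228, -0.00044555,
       -0.00114217]), 'tau': array([-9.21977808e-04, -4.17604923e+01, -3.59923947e+01,  7.74032786e-02,
        4.92076704e-02, -1.77367797e-04]), 'tool_pos': array([0.23714463, 0.60468022, 0.29101135]), 'tool_rot': array([-0.58353046, -3.08635625,  0.003093  ]), 'ft_force': array([0.1399372 , 0.10538832, 0.11858167]), 'moment': array([-0.04500687, -0.00447343,  0.00785026]), 'gripper_force': 0.0, 'width': 0.9984578052642412} 0.0588
{'mtx': array([[479.55010972,   0.        , 252.25957102],
       [  0.        , 479.55010972, 191.22119018],
       [  0.        ,   0.        ,   1.        ]]), 'distortion': array([-0.00169483,  0.        ,  0.        ,  0.        ,  0.        ]), 'rvec': array([ 2.07487238, -2.14101109,  0.2341938 ]), 'tvec': array([0.02341178, 0.43889309, 1.69735379])}
{'mtx': array([[415.14527415,   0.        , 260.05748452],
       [  0.        , 415
[... 372 characters left out ...]
,
       [  0.        ,   0.        ,   1.        ]]), 'distortion': array([-0.05406782,  0.        ,  0.        ,  0.        ,  0.        ]), 'hand_eye': array([[-9.55627789e-05, -9.61387464e-01, -2.75198356e-01,
         7.77187153e-02],
       [ 9.99999742e-01, -2.87918828e-04,  6.58575145e-04,
         6.28619396e-04],
       [-7.12380677e-04, -2.75198222e-01,  9.61387243e-01,
        -9.18630866e-02],
       [ 0.00000000e+00,  0.00000000e+00,  0.00000000e+00,
         1.00000000e+00]])}
top (array([0.0629428 , 0.02210752, 1.75206581]), array([[ 0.21387725, -0.01489397, -0.97677949]]))
side (array([-0.26160572, -0.29916755,  1.27038608]), array([[ 0.47234427,  0.21469715, -0.85493138]]))
```

View pics/top.png

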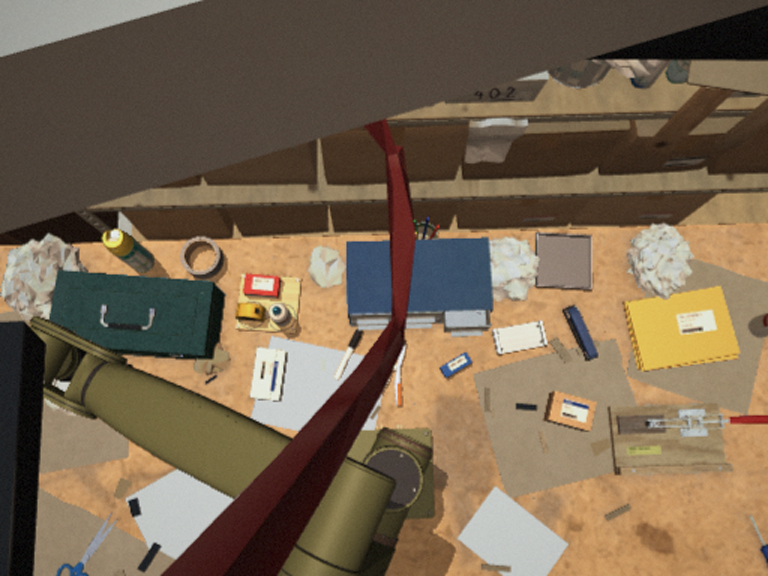

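View pics/side.png

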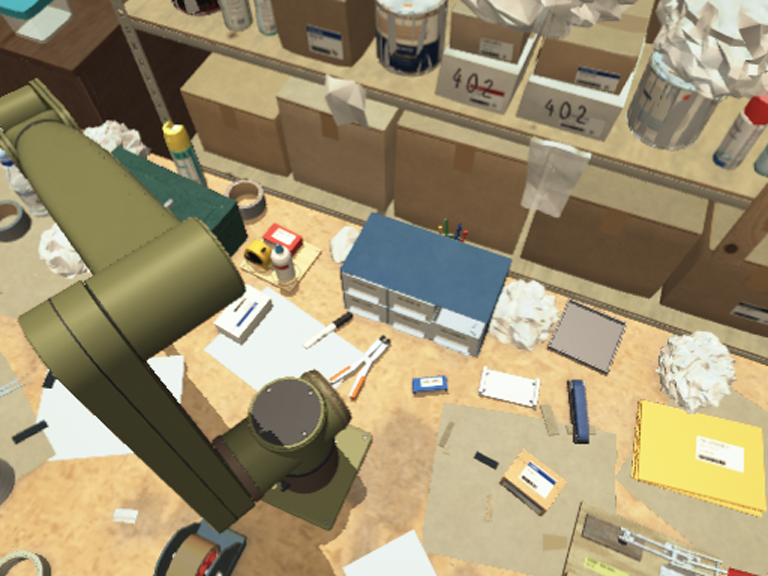

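Top view (1.5× px): the board is near (268,304), with the box (262,286), tape measure (249,312) and bottle (279,318) on it. The tray is at (564,261) and the cradle at (521,337). The roll is at (200,257), the cabinet spans (346–492, 238–330) and the toolbox is on the left. I'll zoom in next.

Run:
```python
from h import *
im=cv2.imread('pics/raw_top.png')
a=cv2.resize(im[170:230,150:210],None,fx=8,fy=8,interpolation=cv2.INTER_CUBIC)
b=cv2.resize(im[150:240,320:400],None,fx=8,fy=8,interpolation=cv2.INTER_CUBIC)[:600]
b=cv2.resize(im[150:240,325:400],None,fx=5.333,fy=5.333,interpolation=cv2.INTER_CUBIC)
cv2.imwrite('pics/c1.png',np.hstack([a[:480],b[:480][:, :320] if False else cv2.resize(b,(300,360)) if False else cv2.resize(im[150:240,325:385],None,fx=5.3334,fy=5.3334,interpolation=cv2.INTER_CUBIC)[:480]]))
def p(uv,z): return at_z('top',np.array(uv)/1.5,z).round(3)
print('cab',p([[346,240],[490,237],[492,328],[348,313]],.165)); print('toolbox',p([[222,284],[52,270],[216,355]],.16)); print('roll',p([[200,257]],.048))
```

```text
cab [[ 0.526  0.081  0.165]
 [ 0.523 -0.249  0.165]
 [ 0.312 -0.24   0.165]
 [ 0.356  0.08   0.165]]
toolbox [[0.432 0.365 0.16 ]
 [0.477 0.753 0.16 ]
 [0.271 0.376 0.16 ]]
roll [[0.528 0.444 0.048]]
```

View pics/c1.png

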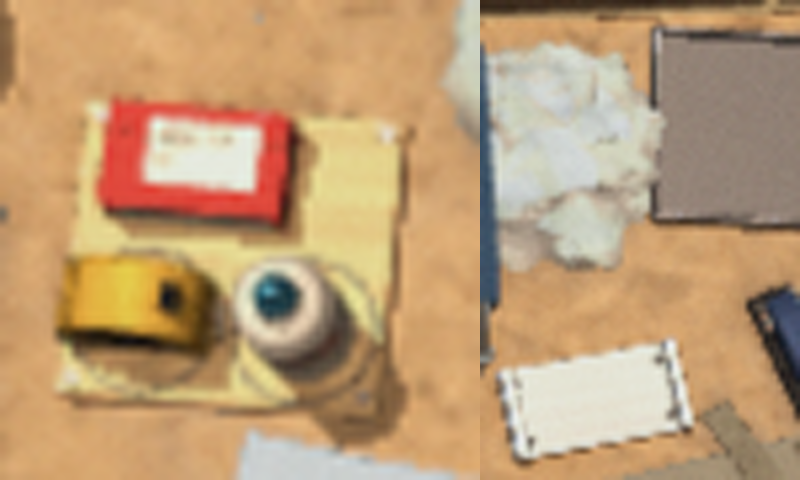

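Run:
```python
from h import *
L=lambda a:np.array(a)/8+[150,170]
Rr=lambda a:(np.array(a)-[480,0])/5.3334+[325,150]
def show(n,px,z):
    P=at_z('top',px,z); print(n,P.round(4).tolist(),'mean',P.mean(0).round(4)); return P
def ang(a): return np.degrees(np.arctan2(a[1],a[0])).round(1)
B=show('board',L([[92,103],[402,128],[390,408],[60,392]]),.01)
print('x-dir',ang(B[0]+B[1]-B[2]-B[3]), 'y-dir',ang(B[0]+B[3]-B[1]-B[2])-90)
X=show('box',L([[108,100],[292,115],[280,222],[102,208]]),.04); print('y-dir',ang(X[0]+X[3]-X[1]-X[2])-90)
show('bottle',L([[277,295]]),.14); show('tape top',L([[66,258],[200,262],[208,318],[66,310]]),.078)
C=show('cradle',Rr([[500,372],[670,342],[690,428],[520,458]]),.021); print('y-dir',ang(C[0]+C[3]-C[1]-C[2])-90)
T=show('tray',np.array([[536,234],[591,234],[592,290],[536,287]])/1.5,.014); print('y',ang(T[0]+T[3]-T[1]-T[2])-90)
show('near cabinet foot tray paper',Rr([[655,120]]),.05)
```

```text
board [[0.4903, 0.3471, 0.01], [0.4738, 0.2026, 0.01], [0.3421, 0.2092, 0.01], [0.3542, 0.3606, 0.01]] mean [0.4151 0.2799 0.01  ]
x-dir -4.3 y-dir -5.5
box [[0.4841, 0.3342, 0.04], [0.4744, 0.2498, 0.04], [0.4245, 0.2554, 0.04], [0.4335, 0.3365, 0.04]] mean [0.4541 0.294  0.04  ]
y-dir -6.5
bottle [[0.3715, 0.2431, 0.14]] mean [0.3715 0.2431 0.14  ]
tape top [[0.4031, 0.3453, 0.078], [0.3994, 0.2858, 0.078], [0.374, 0.2822, 0.078], [0.3796, 0.3451, 0.078]] mean [0.389  0.3146 0.078 ]
cradle [[0.33, -0.2662, 0.021], [0.3472, -0.3842, 0.021], [0.2875, -0.393, 0.021], [0.2707, -0.2759, 0.021]] mean [ 0.3088 -0.3298  0.021 ]
y-dir 8.200000000000003
tray [[0.5705, -0.3912, 0.014], [0.5662, -0.5296, 0.014], [0.4223, -0.5183, 0.014], [0.4343, -0.3805, 0.014]] mean [ 0.4983 -0.4549  0.014 ]
y -3.4000000000000057
near cabinet foot tray paper [[0.4971, -0.3795, 0.05]] mean [ 0.4971 -0.3795  0.05  ]
```

Emit:
jog_arm --commands '[{"xyz":[0.4,-0.75,0],"yaw":-0.307,"hand":0},{"xyz":[0.4,-0.75,0],"yaw":-0.307,"hand":0},{"xyz":[0.4,-0.75,0],"yaw":-0.307,"hand":0},{"xyz":[0.4,-0.75,0],"yaw":-0.307,"hand":0},{"xyz":[0.4,-0.75,0],"yaw":-0.307,"hand":0},{"xyz":[0.4,-0.75,0],"yaw":-0.307,"hand":0}]'

```text
t: 0.6
tool_pos: [0.3183, 0.4532, 0.2919]
tool_rot: [-1.538, -2.739, 0.001]
ft_force: [1.3, 0.5, -0.1]
width: 1.001
gripper_force: 0.0
```

Emit:
jog_arm --commands '[{"xyz":[0.4,-0.75,-0.1],"yaw":-0.307,"hand":0},{"xyz":[0.4,-0.75,-0.1],"yaw":-0.307,"hand":0},{"xyz":[0.4,-0.75,-0.1],"yaw":-0.307,"hand":0},{"xyz":[0.4,-0.75,-0.1],"yaw":-0.307,"hand":0},{"xyz":[0.4,-0.75,-0.1],"yaw":-0.307,"hand":0},{"xyz":[0.4,-0.75,-0.1],"yaw":-0.307,"hand":0},{"xyz":[0.4,-0.75,-0.1],"yaw":-0.307,"hand":0},{"xyz":[0.4,-0.75,-0.1],"yaw":-0.307,"hand":0}]'

```text
t: 1.27
tool_pos: [0.397, 0.3063, 0.2723]
tool_rot: [-2.312, -2.126, -0.0]
ft_force: [0.6, 0.4, -0.1]
width: 1.005
gripper_force: 0.0
```

Run:
```python
from h import *
s=snap('wrist','w1.png',scale=1.5); print(s['tool_pos'],s['tool_rot'],s['t'],s['joints'].round(2))
np.savez('w1.npz',tool_pos=s['tool_pos'],tool_rot=s['tool_rot'])
for a,b in (((498,120),(558,140)),((490,160),(550,215))):
    o1,d1=ray('top',[np.array(a)/1.5]);o2,d2=ray('side',[np.array(b)/1.5])
    t=np.linalg.lstsq(np.c_[d1[0],-d2[0]],o2-o1,rcond=None)[0]; print(o1+d1[0]*t[0],o2+d2[0]*t[1])
```

```text
[0.39695488 0.30627766 0.27234904] [-2.31214440e+00 -2.12623908e+00 -2.28009679e-04] 1.2667 [ 0.55 -0.2   2.    0.    1.34  0.63]
[ 0.73656844 -0.2561612   0.3237474 ] [ 0.73431526 -0.25086048  0.32165205]
[ 0.75362921 -0.28026204  0.05963675] [ 0.75602619 -0.28574085  0.06159381]
```

View pics/w1.png

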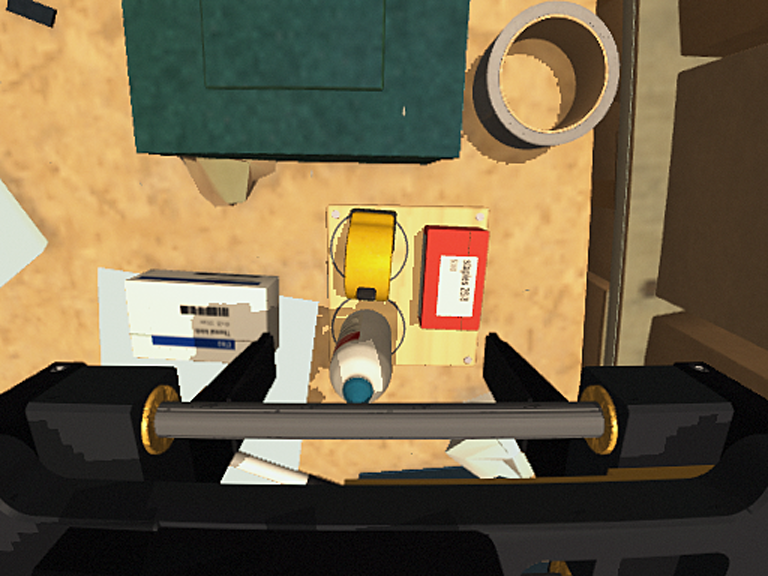

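Wrist view (1.5× px): board corners are at (328,205), (490,208) and (475,366). The tape measure top is at (372,255), the box top at (455,280) and the nozzle tip at (357,391). The roll is at the upper right and the toolbox above. I'll enlarge the board area.

Run:
```python
from h import *
im=cv2.imread('pics/raw_w1.png')
cv2.imwrite('pics/c2.png',cv2.resize(im[132:272,210:335],None,fx=4.25,fy=4.25,interpolation=cv2.INTER_CUBIC))
```

```text
(no output)
```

View pics/c2.png

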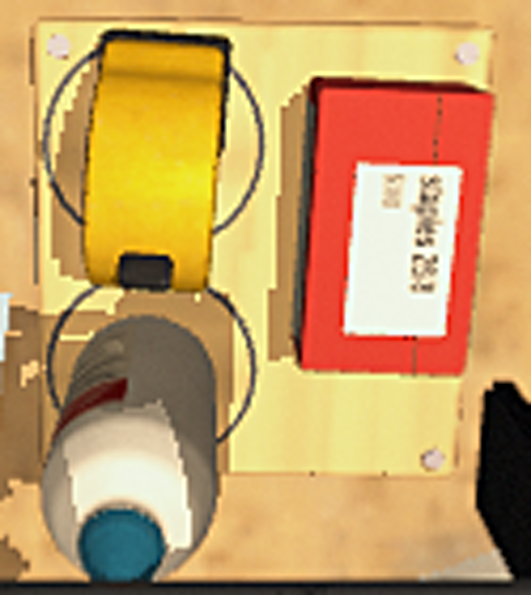

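Run:
```python
from h import *
s=np.load('w1.npz')
f=lambda a,z:at_z('wrist',np.array(a)/4.25+[210,132],z,s)
ang=lambda a:np.degrees(np.arctan2(a[1],a[0])).round(1)
B=f([[37,20],[494,28],[458,472]],.01); print('board',B.round(4).tolist(),'ctr',((B[0]+B[2])/2).round(4),'y',ang(B[1]-B[2])-90,'x',ang(B[1]-B[0]))
X=f([[322,82],[493,94],[468,375],[300,370]],.04); print('box',X.round(4).tolist(),X.mean(0).round(4),'y',ang(X[0]+X[1]-X[2]-X[3])-90)
T=f([[103,60],[227,60],[86,255],[213,255]],.074); print('tape',T.round(4).tolist(),'mean',T.mean(0).round(4),'y',ang(T[0]-T[2])-90,ang(T[1]-T[3])-90)
print('tape ends at z .044',f([[165,33],[148,290]],.05).round(4).tolist(), f([[165,33],[148,290]],.078).round(4).tolist())
C=f([[43,150],[264,150],[47,365],[257,365]],.01); print('circles',C.round(4).tolist(),((C[0]+C[1])/2).round(4),((C[2]+C[3])/2).round(4))
print('nozzle',f([[122,548]],.139).round(4),'foot far',f([[135,316]],.01).round(4),'foot sides',f([[60,365],[217,365]],.02).round(4).tolist())
```

```text
board [[0.3587, 0.3664, 0.01], [0.4961, 0.3527, 0.01], [0.4825, 0.2066, 0.01]] ctr [0.4206 0.2865 0.01  ] y -5.299999999999997 x -5.7
box [[0.4399, 0.3443, 0.04], [0.4877, 0.3371, 0.04], [0.4793, 0.2534, 0.04], [0.4289, 0.2593, 0.04]] [0.4589 0.2985 0.04  ] y -6.5
tape [[0.382, 0.3585, 0.074], [0.4128, 0.3559, 0.074], [0.3725, 0.3089, 0.074], [0.4055, 0.3061, 0.074]] mean [0.3932 0.3324 0.074 ] y -10.799999999999997 -8.400000000000006
tape ends at z .044 [[0.3975, 0.3621, 0.05], [0.3864, 0.291, 0.05]] [[0.3981, 0.3641, 0.078], [0.388, 0.2993, 0.078]]
circles [[0.356, 0.3269, 0.01], [0.4242, 0.3212, 0.01], [0.349, 0.2564, 0.01], [0.4174, 0.2507, 0.01]] [0.3901 0.3241 0.01  ] [0.3832 0.2535 0.01  ]
nozzle [[0.3802 0.2593 0.139 ]] foot far [[0.3793 0.2707 0.01  ]] foot sides [[0.3547, 0.2597, 0.02], [0.4043, 0.2555, 0.02]]
```

Bottle at (.380,.248); tape measure at (.392,.327) with yaw −9°, length checked at 72 mm. Now the bottle.

Emit:
jog_arm --commands '[{"xyz":[-0.085,-0.285,0],"yaw":0,"hand":0.25},{"xyz":[-0.085,-0.285,0],"yaw":0,"hand":0.25},{"xyz":[-0.085,-0.285,0],"yaw":0,"hand":0.25},{"xyz":[-0.085,-0.285,-0.2],"yaw":0,"hand":0.25},{"xyz":[-0.085,-0.285,-0.3],"yaw":0,"hand":0.25},{"xyz":[-0.085,-0.285,-0.3],"yaw":0,"hand":0.25},{"xyz":[-0.085,-0.285,-0.3],"yaw":0,"hand":0.25}]'

```text
t: 1.9
tool_pos: [0.3798, 0.249, 0.2116]
tool_rot: [-2.315, -2.123, 0.003]
ft_force: [1.1, 0.6, -0.4]
width: 0.751
gripper_force: 0.0
```

Run:
```python
from h import *
s=snap('wrist','w2.png',scale=1.5); print(s['tool_pos'],s['tool_rot'],s['width'])
```

```text
[0.37977272 0.24899423 0.2116486 ] [-2.31461016 -2.12286106  0.0030017 ] 0.750646713046004
```

View pics/w2.png

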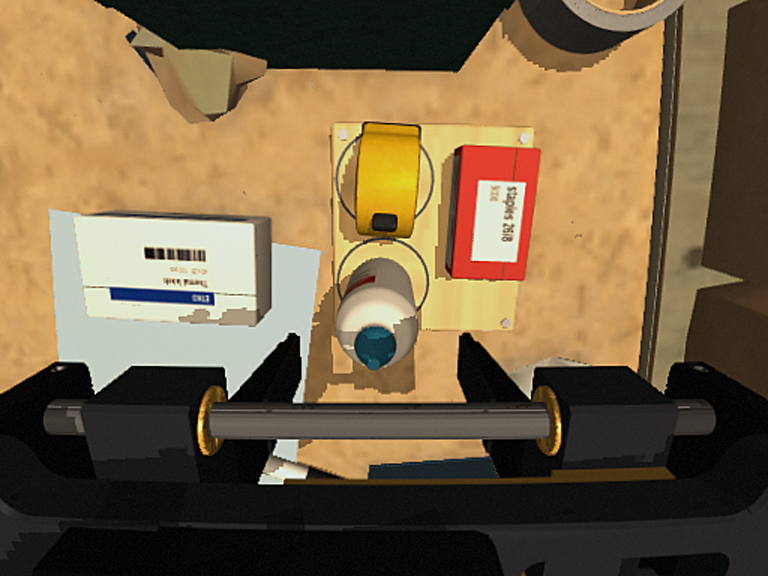

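Wrist: bottle body centre ≈377 px, nozzle 375, finger midpoint ≈380 — centred within 1 mm. Descend and grip.

Emit:
jog_arm --commands '[{"xyz":[-0.004,0,-0.15],"yaw":0,"hand":0.25},{"xyz":[-0.004,0,-0.32],"yaw":0,"hand":0.25},{"xyz":[-0.004,0,-0.32],"yaw":0,"hand":0.25},{"xyz":[-0.004,0,-0.32],"yaw":0,"hand":0.7},{"xyz":[-0.004,0,-0.32],"yaw":0,"hand":0.7},{"xyz":[-0.004,0,-0.32],"yaw":0,"hand":0.7},{"xyz":[-0.004,0,-0.32],"yaw":0,"hand":0.7},{"xyz":[-0.004,0,-0.32],"yaw":0,"hand":0.7}]'

```text
t: 2.62
tool_pos: [0.3805, 0.2486, 0.1502]
tool_rot: [2.317, 2.12, 0.004]
ft_force: [-1.8, -0.4, 5.8]
width: 0.474
gripper_force: 30.0
```

Emit:
jog_arm --commands '[{"xyz":[0,0,0.05],"yaw":0,"hand":0.7},{"xyz":[0,0,0.15],"yaw":0,"hand":0.7},{"xyz":[0,0,0.3],"yaw":0,"hand":0.7},{"xyz":[0,0,0.45],"yaw":0,"hand":0.7},{"xyz":[0,0,0.6],"yaw":0,"hand":0.7},{"xyz":[0,0,0.75],"yaw":0,"hand":0.7},{"xyz":[0,0,0.88],"yaw":0,"hand":0.7},{"xyz":[0,0,0.95],"yaw":0,"hand":0.7}]'

```text
t: 3.28
tool_pos: [0.3801, 0.2483, 0.3429]
tool_rot: [2.317, 2.119, 0.009]
ft_force: [1.3, 0.1, -1.5]
width: 0.469
gripper_force: 30.0
```

Emit:
jog_arm --commands '[{"xyz":[0.0,-0.04,0],"yaw":0,"hand":0.7},{"xyz":[0.0,-0.12,0],"yaw":0,"hand":0.7},{"xyz":[0.01,-0.25,0],"yaw":0,"hand":0.7},{"xyz":[0.02,-0.4,0],"yaw":0,"hand":0.7},{"xyz":[0.025,-0.55,0],"yaw":0,"hand":0.7},{"xyz":[0.03,-0.7,0],"yaw":0,"hand":0.7},{"xyz":[0.035,-0.85,0],"yaw":0,"hand":0.7},{"xyz":[0.035,-1,0],"yaw":0,"hand":0.7}]'

```text
t: 3.95
tool_pos: [0.3854, 0.0464, 0.3357]
tool_rot: [-2.316, -2.119, 0.004]
ft_force: [0.5, -0.7, -1.3]
width: 0.471
gripper_force: 30.0
```

Emit:
jog_arm --commands '[{"xyz":[0.005,-0.14,0],"yaw":0,"hand":0.7},{"xyz":[0.01,-0.28,0],"yaw":0,"hand":0.7},{"xyz":[0.015,-0.42,0],"yaw":0,"hand":0.7},{"xyz":[0.02,-0.56,0],"yaw":0,"hand":0.7},{"xyz":[0.025,-0.7,0],"yaw":0,"hand":0.7},{"xyz":[0.03,-0.8,0],"yaw":0,"hand":0.7},{"xyz":[0.035,-0.9,0],"yaw":0,"hand":0.7},{"xyz":[0.035,-1,0],"yaw":0,"hand":0.7}]'

```text
t: 4.62
tool_pos: [0.3924, -0.1531, 0.3356]
tool_rot: [-2.316, -2.117, 0.002]
ft_force: [0.4, -0.3, -0.7]
width: 0.471
gripper_force: 30.0
```

Emit:
jog_arm --commands '[{"xyz":[0.005,-0.13,0],"yaw":0,"hand":0.7},{"xyz":[0.01,-0.26,0],"yaw":0,"hand":0.7},{"xyz":[0.015,-0.4,0],"yaw":0,"hand":0.7},{"xyz":[0.02,-0.53,0],"yaw":0,"hand":0.7},{"xyz":[0.025,-0.64,0],"yaw":0,"hand":0.7},{"xyz":[0.03,-0.72,0],"yaw":0,"hand":0.7},{"xyz":[0.035,-0.75,0],"yaw":0,"hand":0.7},{"xyz":[0.035,-0.75,0],"yaw":0,"hand":0.7}]'

```text
t: 5.28
tool_pos: [0.4001, -0.3025, 0.3367]
tool_rot: [-2.318, -2.117, 0.0]
ft_force: [0.3, 0.1, -2.0]
width: 0.471
gripper_force: 30.0
```

Run:
```python
from h import *
s=snap('wrist','w3.png',scale=1.5); print(s['tool_pos'],s['tool_rot'],s['width'],s['joints'].round(2))
np.savez('w3.npz',tool_pos=s['tool_pos'],tool_rot=s['tool_rot'])
```

```text
[ 0.40006102 -0.30249427  0.3367301 ] [-2.31751926e+00 -2.11677331e+00  2.13471954e-04] 0.4710279192499101 [-0.75 -0.23  1.92  0.    1.46 -0.66]
```

View pics/w3.png

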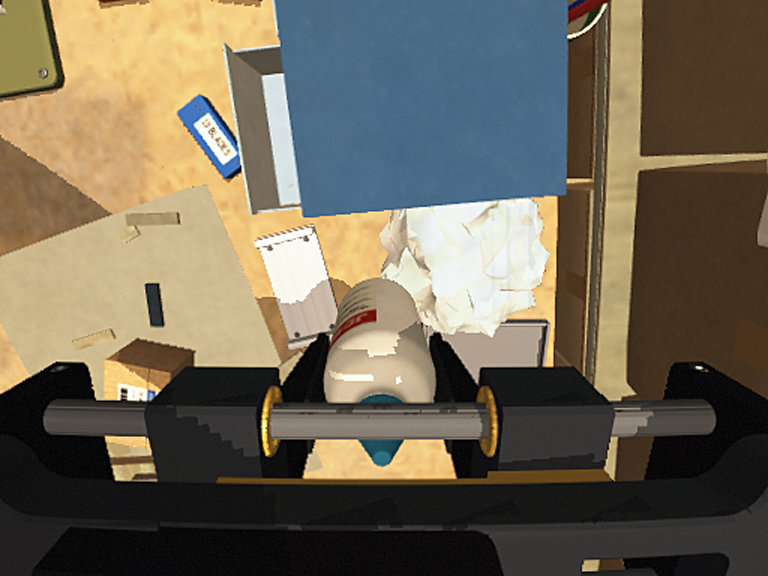

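Bottle is held upright. The tray's far-left corner is at (548,320) and the cradle at (285,235)–(320,340). The paper ball partly hides the tray.

Run:
```python
from h import *
s=np.load('w3.npz')
f=lambda a,z:at_z('wrist',np.array(a)/1.5,z,s).round(4).tolist()
print('tray corner',f([[549,319],[545,367]],.014)); print('cradle',f([[254,238],[312,226],[290,347]],.021)); print('paper',f([[500,200],[540,240],[470,335],[390,270]],.06))
```

```text
tray corner [[0.5775, -0.3858, 0.014], [0.5746, -0.4429, 0.014]]
cradle [[0.2764, -0.2694, 0.021], [0.3364, -0.2631, 0.021], [0.295, -0.3898, 0.021]]
paper [[0.5124, -0.2515, 0.06], [0.5486, -0.2904, 0.06], [0.4817, -0.3773, 0.06], [0.4097, -0.3061, 0.06]]
```

Emit:
jog_arm --commands '[{"xyz":[0.07,-0.1,0],"yaw":0,"hand":0.7},{"xyz":[0.16,-0.25,0],"yaw":0,"hand":0.7},{"xyz":[0.26,-0.42,0],"yaw":0,"hand":0.7},{"xyz":[0.35,-0.56,0],"yaw":0,"hand":0.7},{"xyz":[0.35,-0.56,-0.1],"yaw":0,"hand":0.7},{"xyz":[0.35,-0.56,-0.25],"yaw":0,"hand":0.7},{"xyz":[0.35,-0.56,-0.4],"yaw":0,"hand":0.7},{"xyz":[0.35,-0.56,-0.5],"yaw":0,"hand":0.7}]'

```text
t: 6.0
tool_pos: [0.4702, -0.4117, 0.2348]
tool_rot: [-2.313, -2.119, -0.0]
ft_force: [0.4, 0.7, -2.3]
width: 0.475
gripper_force: 30.0
```

Emit:
jog_arm --commands '[{"xyz":[0,0,-0.1],"yaw":0,"hand":0.7},{"xyz":[0,0,-0.2],"yaw":0,"hand":0.7},{"xyz":[0,0,-0.3],"yaw":0,"hand":0.7},{"xyz":[0,0,-0.38],"yaw":0,"hand":0.7},{"xyz":[0,0,-0.42],"yaw":0,"hand":0.7},{"xyz":[0,0,-0.44],"yaw":0,"hand":0.7},{"xyz":[0,0,-0.44],"yaw":0,"hand":0.7},{"xyz":[0,0,-0.44],"yaw":0,"hand":0.7}]'

```text
t: 6.67
tool_pos: [0.4711, -0.4139, 0.1514]
tool_rot: [2.316, 2.12, 0.0]
ft_force: [0.3, -0.8, -1.0]
width: 0.469
gripper_force: 30.0
```

Run:
```python
from h import *
s=snap('side','s1.png',crop=(330,170,460,270),scale=6); print(s['tool_pos'],s['ft_force'])
```

```text
[ 0.47112207 -0.41386021  0.15135476] [ 0.34935509 -0.80862888 -0.9606292 ]
```

View pics/s1.png

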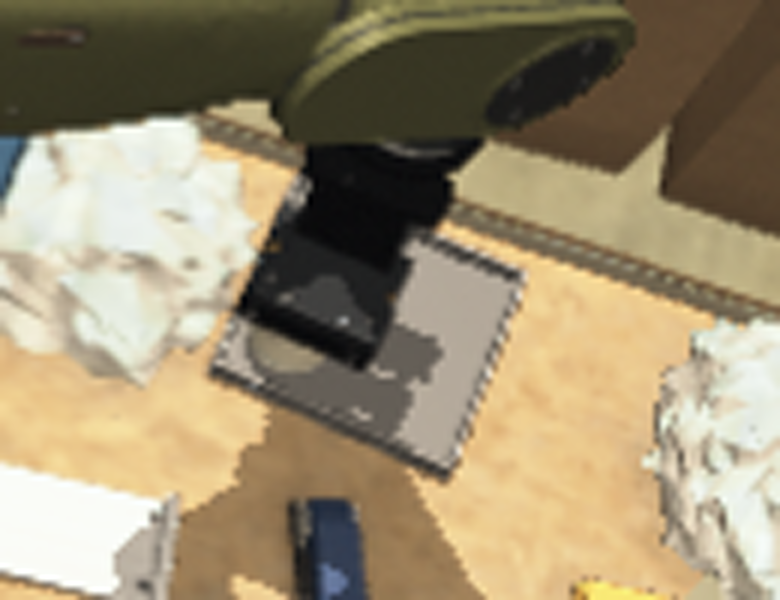

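The bottle is over the tray's near-left corner and inside the walls. Lower the last few mm and feel for contact.

Emit:
jog_arm --commands '[{"xyz":[0,0,-0.015],"yaw":0,"hand":0.7},{"xyz":[0,0,-0.03],"yaw":0,"hand":0.7},{"xyz":[0,0,-0.03],"yaw":0,"hand":0.7},{"xyz":[0,0,-0.03],"yaw":0,"hand":0.7}]'

```text
t: 7.05
tool_pos: [0.4706, -0.4141, 0.1445]
tool_rot: [2.318, 2.12, 0.0]
ft_force: [-0.3, 0.1, -0.6]
width: 0.473
gripper_force: 30.0
```

Emit:
jog_arm --commands '[{"xyz":[0,0,-0.006],"yaw":0,"hand":0.7},{"xyz":[0,0,-0.006],"yaw":0,"hand":0.7},{"xyz":[0,0,-0.006],"yaw":0,"hand":0.7}]'

```text
t: 7.3
tool_pos: [0.4707, -0.4144, 0.1443]
tool_rot: [2.317, 2.12, -0.001]
ft_force: [-3.1, 0.4, 5.2]
width: 0.475
gripper_force: 30.0
```

Emit:
jog_arm --commands '[{"xyz":[0,0,0],"yaw":0,"hand":0.25},{"xyz":[0,0,0],"yaw":0,"hand":0.25},{"xyz":[0,0,0],"yaw":0,"hand":0.25},{"xyz":[0,0,0.1],"yaw":0,"hand":0.25},{"xyz":[0,0,0.3],"yaw":0,"hand":0.25},{"xyz":[0,0,0.5],"yaw":0,"hand":0.25},{"xyz":[0,0,0.7],"yaw":0,"hand":0.25},{"xyz":[0,0,0.95],"yaw":0,"hand":0.25}]'

```text
t: 7.97
tool_pos: [0.4703, -0.4135, 0.3256]
tool_rot: [-2.317, -2.12, -0.0]
ft_force: [0.6, -0.6, 0.4]
width: 0.748
gripper_force: 0.0
```

Emit:
jog_arm --commands '[{"xyz":[-0.1,0.925,0],"yaw":0,"hand":0.25},{"xyz":[-0.1,0.925,0],"yaw":0,"hand":0.25},{"xyz":[-0.1,0.925,0],"yaw":0,"hand":0.25},{"xyz":[-0.1,0.925,0],"yaw":0,"hand":0.25},{"xyz":[-0.1,0.925,0],"yaw":0,"hand":0.25},{"xyz":[-0.1,0.925,0],"yaw":0,"hand":0.25}]'

```text
t: 8.47
tool_pos: [0.4502, -0.2255, 0.3246]
tool_rot: [-2.314, -2.125, -0.002]
ft_force: [1.1, 0.1, -0.6]
width: 0.75
gripper_force: 0.0
```

Emit:
jog_arm --commands '[{"xyz":[-0.1,0.925,0],"yaw":0,"hand":0.25},{"xyz":[-0.1,0.925,0],"yaw":0,"hand":0.25},{"xyz":[-0.1,0.925,0],"yaw":0,"hand":0.25},{"xyz":[-0.1,0.925,0],"yaw":0,"hand":0.25},{"xyz":[-0.1,0.925,0],"yaw":0,"hand":0.25},{"xyz":[-0.1,0.925,0],"yaw":0,"hand":0.25}]'

```text
t: 8.97
tool_pos: [0.4304, -0.0415, 0.3247]
tool_rot: [2.313, 2.125, 0.002]
ft_force: [0.4, -0.6, 0.2]
width: 0.747
gripper_force: 0.0
```

Emit:
jog_arm --commands '[{"xyz":[-0.1,0.925,0],"yaw":0,"hand":0.25},{"xyz":[-0.1,0.925,0],"yaw":0,"hand":0.25},{"xyz":[-0.1,0.925,0],"yaw":0,"hand":0.25},{"xyz":[-0.1,0.925,0],"yaw":0,"hand":0.25},{"xyz":[-0.1,0.925,0],"yaw":0,"hand":0.25},{"xyz":[-0.1,0.925,0],"yaw":0,"hand":0.25}]'

```text
t: 9.47
tool_pos: [0.4109, 0.1431, 0.3246]
tool_rot: [-2.313, -2.125, -0.0]
ft_force: [0.1, -0.7, 0.2]
width: 0.751
gripper_force: 0.0
```

Emit:
jog_arm --commands '[{"xyz":[-0.096,0.925,0],"yaw":-0.0325,"hand":0.35},{"xyz":[-0.096,0.925,0],"yaw":-0.0325,"hand":0.35},{"xyz":[-0.096,0.925,0],"yaw":-0.0325,"hand":0.35},{"xyz":[-0.096,0.925,0],"yaw":-0.0325,"hand":0.35},{"xyz":[-0.096,0.925,0],"yaw":-0.0325,"hand":0.35},{"xyz":[-0.096,0.925,-0.2],"yaw":-0.0325,"hand":0.35},{"xyz":[-0.096,0.925,-0.4],"yaw":-0.0325,"hand":0.35},{"xyz":[-0.096,0.925,-0.65],"yaw":-0.0325,"hand":0.35}]'

```text
t: 10.13
tool_pos: [0.3935, 0.3256, 0.2026]
tool_rot: [2.388, 2.039, 0.005]
ft_force: [1.0, 0.1, 0.4]
width: 0.648
gripper_force: 0.0
```

Emit:
jog_arm --commands '[{"xyz":[0,0,0],"yaw":0,"hand":0.35},{"xyz":[0,0,0],"yaw":0,"hand":0.35},{"xyz":[0,0,0],"yaw":0,"hand":0.35}]'

```text
t: 10.38
tool_pos: [0.3933, 0.3259, 0.2052]
tool_rot: [2.39, 2.038, 0.004]
ft_force: [-0.4, 0.4, 0.1]
width: 0.649
gripper_force: 0.0
```

Run:
```python
from h import *
s=snap('wrist','w4.png',crop=(150,60,360,270),scale=2.85); print(s['tool_pos'],s['tool_rot'],s['width'])
np.savez('w4.npz',tool_pos=s['tool_pos'],tool_rot=s['tool_rot'])
```

```text
[0.39327694 0.32589164 0.20517788] [2.38994736 2.038144   0.00412882] 0.6488983378092861
```

View pics/w4.png

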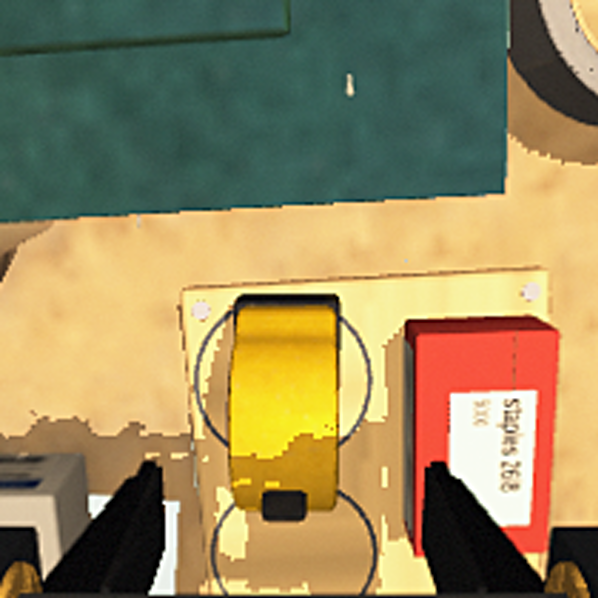

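Tape measure: edges (237,305)-(228,500) and (338,305)-(338,500) in the crop, lying between the fingers; the board and box are undisturbed.

Run:
```python
from h import *
s=np.load('w4.npz'); Rt=R.from_rotvec(s['tool_rot']).as_matrix()
f=lambda a,z:at_z('wrist',np.array(a)/2.85+[150,60],z,s)
for z in(.07,.077):
  for pair in ([[235,330],[338,330]],[[231,400],[339,400]],[[230,460],[339,460]]):
    P=f(pair,z); q=(P-s['tool_pos'])@Rt; print(z,P.mean(0).round(4),'tool',q.mean(0).round(4),'w',np.linalg.norm(P[0]-P[1]).round(4))
E=f([[287,296],[284,515]],.05); print(E.round(4).tolist(),E.mean(0))
B=f([[183,290],[548,268]],.01); d=B[1]-B[0]; print('board x dir',np.degrees(np.arctan2(d[1],d[0])),np.linalg.norm(d),B.round(4).tolist())
```

```text
0.07 [0.397  0.3576 0.07  ] tool [ 0.0317 -0.0016  0.1352] w 0.0308
0.07 [0.393  0.3361 0.07  ] tool [ 0.0099 -0.0021  0.1352] w 0.0331
0.07 [0.3897 0.3168 0.07  ] tool [-0.0097 -0.0024  0.1352] w 0.0341
0.077 [0.3972 0.359  0.077 ] tool [ 0.0331 -0.0016  0.1282] w 0.0298
0.077 [0.3934 0.3382 0.077 ] tool [ 0.012  -0.0021  0.1282] w 0.0321
0.077 [0.3902 0.3195 0.077 ] tool [-0.007  -0.0023  0.1282] w 0.0331
[[0.3982, 0.3646, 0.05], [0.3849, 0.2891, 0.05]] [0.39153179 0.32680418 0.05      ]
board x dir -5.57155486299388 0.13609917029526994 [[0.3591, 0.3667, 0.01], [0.4946, 0.3535, 0.01]]
```

Run:
```python
from h import *
s=np.load('w4.npz')
f=lambda a,z:at_z('wrist',np.array(a)/2.85+[150,60],z,s)
print(f([[505,191],[300,203],[0,221]],.16).round(4).tolist())
w1=np.load('w1.npz'); print(at_z('wrist',np.array([[462,158],[137,153]])/1.5,.16,w1).round(4).tolist())
```

```text
[[0.4416, 0.3938, 0.16], [0.4062, 0.3973, 0.16], [0.3539, 0.4028, 0.16]]
[[0.4441, 0.3907, 0.16], [0.2876, 0.4074, 0.16]]
```

Emit:
jog_arm --commands '[{"xyz":[-0.015,-0.025,0],"yaw":-0.004,"hand":0.43},{"xyz":[-0.015,-0.025,-0.12],"yaw":-0.004,"hand":0.43},{"xyz":[-0.015,-0.025,-0.24],"yaw":-0.004,"hand":0.43},{"xyz":[-0.015,-0.025,-0.35],"yaw":-0.004,"hand":0.43},{"xyz":[-0.015,-0.025,-0.42],"yaw":-0.004,"hand":0.43},{"xyz":[-0.015,-0.025,-0.42],"yaw":-0.004,"hand":0.43},{"xyz":[-0.015,-0.025,-0.42],"yaw":-0.004,"hand":0.43}]'

```text
t: 11.02
tool_pos: [0.389, 0.3213, 0.1205]
tool_rot: [2.397, 2.03, 0.003]
ft_force: [0.0, -0.2, 0.1]
width: 0.57
gripper_force: 0.0
```

Emit:
jog_arm --commands '[{"xyz":[0,0,0],"yaw":0,"hand":0.55},{"xyz":[0,0,0],"yaw":0,"hand":0.62},{"xyz":[0,0,0],"yaw":0,"hand":0.75},{"xyz":[0,0,0],"yaw":0,"hand":0.8},{"xyz":[0,0,0],"yaw":0,"hand":0.8},{"xyz":[0,0,0],"yaw":0,"hand":0.8}]'

```text
t: 11.52
tool_pos: [0.3894, 0.3216, 0.1206]
tool_rot: [2.397, 2.03, 0.004]
ft_force: [0.8, -0.6, 5.6]
width: 0.361
gripper_force: 29.8
```

Run:
```python
from h import *
s=sense(); print(s['tool_pos'],s['tool_rot'],s['ft_force'],s['width'])
```

```text
[0.38935625 0.32160769 0.12057879] [2.39677884 2.03001059 0.00426065] [ 0.79427102 -0.60741544  5.6443033 ] 0.3607410916106242
```

Emit:
jog_arm --commands '[{"xyz":[0,0,0.05],"yaw":0,"hand":0.8},{"xyz":[0,0,0.15],"yaw":0,"hand":0.8},{"xyz":[0,0,0.3],"yaw":0,"hand":0.8},{"xyz":[0,0,0.45],"yaw":0,"hand":0.8},{"xyz":[0,0,0.6],"yaw":0,"hand":0.8},{"xyz":[0,0,0.75],"yaw":0,"hand":0.8},{"xyz":[0,0,0.9],"yaw":0,"hand":0.8},{"xyz":[0,0,1.0],"yaw":0,"hand":0.8}]'

```text
t: 12.18
tool_pos: [0.3882, 0.3212, 0.3221]
tool_rot: [-2.397, -2.03, -0.003]
ft_force: [0.4, 0.5, -1.8]
width: 0.36
gripper_force: 29.7
```

Emit:
jog_arm --commands '[{"xyz":[0,-0.05,0],"yaw":0,"hand":0.8},{"xyz":[0.02,-0.15,0],"yaw":0,"hand":0.8},{"xyz":[0.05,-0.3,0],"yaw":0,"hand":0.8},{"xyz":[0.08,-0.45,0],"yaw":0,"hand":0.8},{"xyz":[0.1,-0.6,0],"yaw":0,"hand":0.8},{"xyz":[0.13,-0.75,0],"yaw":0,"hand":0.8},{"xyz":[0.16,-0.88,0],"yaw":0,"hand":0.8},{"xyz":[0.18,-1,0],"yaw":0,"hand":0.8}]'

```text
t: 12.85
tool_pos: [0.4233, 0.1189, 0.3164]
tool_rot: [-2.397, -2.028, 0.006]
ft_force: [-0.1, -0.7, -2.0]
width: 0.359
gripper_force: 29.7
```

Emit:
jog_arm --commands '[{"xyz":[0.02,-0.13,0],"yaw":0.015,"hand":0.8},{"xyz":[0.045,-0.26,0],"yaw":0.03,"hand":0.8},{"xyz":[0.07,-0.39,0],"yaw":0.045,"hand":0.8},{"xyz":[0.09,-0.52,0],"yaw":0.06,"hand":0.8},{"xyz":[0.11,-0.64,0],"yaw":0.075,"hand":0.8},{"xyz":[0.135,-0.76,0],"yaw":0.09,"hand":0.8},{"xyz":[0.16,-0.88,0],"yaw":0.105,"hand":0.8},{"xyz":[0.18,-1,0],"yaw":0.125,"hand":0.8}]'

```text
t: 13.52
tool_pos: [0.459, -0.0803, 0.3164]
tool_rot: [-2.108, -2.324, 0.003]
ft_force: [0.7, -0.2, -1.6]
width: 0.358
gripper_force: 29.7
```

Emit:
jog_arm --commands '[{"xyz":[0.02,-0.13,0],"yaw":0,"hand":0.8},{"xyz":[0.045,-0.26,0],"yaw":0,"hand":0.8},{"xyz":[0.07,-0.39,0],"yaw":0,"hand":0.8},{"xyz":[0.09,-0.52,0],"yaw":0,"hand":0.8},{"xyz":[0.11,-0.64,0],"yaw":0,"hand":0.8},{"xyz":[0.135,-0.76,0],"yaw":0,"hand":0.8},{"xyz":[0.16,-0.88,0],"yaw":0,"hand":0.8},{"xyz":[0.18,-1,0],"yaw":0,"hand":0.8}]'

```text
t: 14.18
tool_pos: [0.495, -0.2798, 0.3161]
tool_rot: [-2.109, -2.322, 0.001]
ft_force: [0.9, -0.2, -1.6]
width: 0.361
gripper_force: 29.7
```

Emit:
jog_arm --commands '[{"xyz":[0.02,-0.13,0],"yaw":0,"hand":0.8},{"xyz":[0.045,-0.26,0],"yaw":0,"hand":0.8},{"xyz":[0.07,-0.39,0],"yaw":0,"hand":0.8},{"xyz":[0.09,-0.52,0],"yaw":0,"hand":0.8},{"xyz":[0.11,-0.66,0],"yaw":0,"hand":0.8},{"xyz":[0.14,-0.8,0],"yaw":0,"hand":0.8},{"xyz":[0.17,-0.95,0],"yaw":0,"hand":0.8},{"xyz":[0.187,-1,0],"yaw":0,"hand":0.8}]'

```text
t: 14.85
tool_pos: [0.5321, -0.4819, 0.3154]
tool_rot: [-2.112, -2.32, 0.002]
ft_force: [-0.2, 0.4, -2.1]
width: 0.358
gripper_force: 29.7
```

Emit:
jog_arm --commands '[{"xyz":[0,-0.027,-0.1],"yaw":0,"hand":0.8},{"xyz":[0,-0.027,-0.22],"yaw":0,"hand":0.8},{"xyz":[0,-0.027,-0.35],"yaw":0,"hand":0.8},{"xyz":[0,-0.027,-0.5],"yaw":0,"hand":0.8},{"xyz":[0,-0.027,-0.62],"yaw":0,"hand":0.8},{"xyz":[0,-0.027,-0.7],"yaw":0,"hand":0.8},{"xyz":[0,-0.027,-0.7],"yaw":0,"hand":0.8},{"xyz":[0,-0.027,-0.7],"yaw":0,"hand":0.8}]'

```text
t: 15.52
tool_pos: [0.5329, -0.4835, 0.1773]
tool_rot: [-2.109, -2.323, -0.0]
ft_force: [1.6, -0.4, -1.4]
width: 0.361
gripper_force: 29.7
```

Run:
```python
from h import *
s=snap('wrist','w5.png',crop=(130,130,400,330),scale=2.9); print(s['tool_pos'],s['tool_rot'],s['ft_force'])
np.savez('w5.npz',tool_pos=s['tool_pos'],tool_rot=s['tool_rot'])
```

```text
[ 0.53293943 -0.48349768  0.17725027] [-2.10928662e+00 -2.32320362e+00 -4.97698852e-04] [ 1.56279305 -0.44078299 -1.44251594]
```

View pics/w5.png

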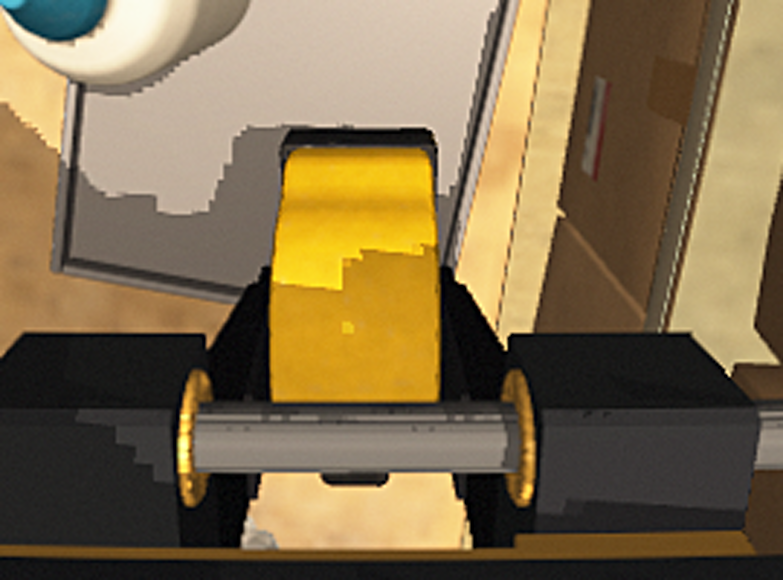

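The tape measure hangs upright between the pads. The tray's near-right rim corner is at (57,268), the −y rim passes (240,297), and the far rim runs from (508,0) to (452,262). I'll check fit.

Run:
```python
from h import *
s=np.load('w5.npz')
f=lambda a,z:at_z('wrist',np.array(a)/2.9+[130,130],z,s)
c,m,a,b=f([[57,270],[240,300],[510,0],[454,262]],.014)
print(c,m,a,b); u=(m-c)/np.linalg.norm(m-c); print('yaw',np.degrees(np.arctan2(u[1],u[0])),np.degrees(np.arctan2(*(b-a)[:2])),'x width',np.dot(b-c,u))
v=np.array([-u[1],u[0],0]); print('ctr',c+.07*u+.07*v)
ctr=c+.07*u+.07*v
for p in([.533,-.4835,0],): 
  d=np.array(p)-ctr; print('TCP in tray',d@u,d@v)
```

```text
[ 0.4311914  -0.51572715  0.014     ] [ 0.49574903 -0.52057143  0.014     ] [ 0.57489987 -0.40990196  0.014     ] [ 0.56861672 -0.49917804  0.014     ]
yaw -4.291321438260273 -175.97422474152214 x width 0.13580170694544985
ctr [ 0.50623309 -0.45116134  0.014     ]
TCP in tray 0.029111692139085595 -0.03024509593909987
```

Emit:
jog_arm --commands '[{"xyz":[0,0.025,-0.08],"yaw":0,"hand":0.8},{"xyz":[0,0.025,-0.16],"yaw":0,"hand":0.8},{"xyz":[0,0.025,-0.24],"yaw":0,"hand":0.8},{"xyz":[0,0.025,-0.28],"yaw":0,"hand":0.8},{"xyz":[0,0.025,-0.3],"yaw":0,"hand":0.8},{"xyz":[0,0.025,-0.31],"yaw":0,"hand":0.8},{"xyz":[0,0.025,-0.31],"yaw":0,"hand":0.8},{"xyz":[0,0.025,-0.31],"yaw":0,"hand":0.8}]'

```text
t: 16.23
tool_pos: [0.5341, -0.4797, 0.1177]
tool_rot: [2.111, 2.325, -0.0]
ft_force: [1.0, -0.2, -1.5]
width: 0.362
gripper_force: 29.7
```

Emit:
jog_arm --commands '[{"xyz":[0,0,-0.01],"yaw":0,"hand":0.8},{"xyz":[0,0,-0.01],"yaw":0,"hand":0.8},{"xyz":[0,0,-0.01],"yaw":0,"hand":0.8}]'

```text
t: 16.48
tool_pos: [0.5339, -0.4794, 0.1155]
tool_rot: [2.111, 2.325, -0.0]
ft_force: [0.3, 0.3, -2.6]
width: 0.36
gripper_force: 29.7
```

Emit:
jog_arm --commands '[{"xyz":[0,0,-0.008],"yaw":0,"hand":0.8},{"xyz":[0,0,-0.008],"yaw":0,"hand":0.8},{"xyz":[0,0,-0.008],"yaw":0,"hand":0.8}]'

```text
t: 16.73
tool_pos: [0.5342, -0.4796, 0.1146]
tool_rot: [2.111, 2.325, 0.0]
ft_force: [-0.8, 1.2, 2.2]
width: 0.361
gripper_force: 29.8
```

Emit:
jog_arm --commands '[{"xyz":[0,0,0],"yaw":0,"hand":0.45},{"xyz":[0,0,0],"yaw":0,"hand":0.45},{"xyz":[0,0,0],"yaw":0,"hand":0.45},{"xyz":[0,0,0.15],"yaw":0,"hand":0.45},{"xyz":[0,0,0.35],"yaw":0,"hand":0.45},{"xyz":[0,0,0.55],"yaw":0,"hand":0.45},{"xyz":[0,0,0.75],"yaw":0,"hand":0.45},{"xyz":[0,0,0.95],"yaw":0,"hand":0.45}]'

```text
t: 17.4
tool_pos: [0.5335, -0.4791, 0.3051]
tool_rot: [-2.112, -2.326, 0.0]
ft_force: [0.7, -0.5, -0.9]
width: 0.549
gripper_force: 0.0
```

Emit:
jog_arm --commands '[{"xyz":[-0.09,0.97,0],"yaw":-0.1,"hand":0.2},{"xyz":[-0.09,0.97,0],"yaw":-0.1,"hand":0.2},{"xyz":[-0.09,0.97,0],"yaw":-0.1,"hand":0.2},{"xyz":[-0.09,0.97,0],"yaw":-0.1,"hand":0.2},{"xyz":[-0.09,0.97,0],"yaw":-0.1,"hand":0.2},{"xyz":[-0.09,0.97,0],"yaw":-0.1,"hand":0.2}]'

```text
t: 17.9
tool_pos: [0.5154, -0.2809, 0.3035]
tool_rot: [-2.338, -2.097, -0.002]
ft_force: [-0.0, -0.2, 0.7]
width: 0.794
gripper_force: 0.0
```

Emit:
jog_arm --commands '[{"xyz":[-0.09,0.97,0],"yaw":0,"hand":0.2},{"xyz":[-0.09,0.97,0],"yaw":0,"hand":0.2},{"xyz":[-0.09,0.97,0],"yaw":0,"hand":0.2},{"xyz":[-0.09,0.97,0],"yaw":0,"hand":0.2},{"xyz":[-0.09,0.97,0],"yaw":0,"hand":0.2},{"xyz":[-0.09,0.97,0],"yaw":0,"hand":0.2}]'

```text
t: 18.4
tool_pos: [0.4974, -0.0879, 0.3036]
tool_rot: [-2.338, -2.097, -0.002]
ft_force: [0.5, -0.4, 0.1]
width: 0.799
gripper_force: 0.0
```

Emit:
jog_arm --commands '[{"xyz":[-0.09,0.97,0],"yaw":0,"hand":0.2},{"xyz":[-0.09,0.97,0],"yaw":0,"hand":0.2},{"xyz":[-0.09,0.97,0],"yaw":0,"hand":0.2},{"xyz":[-0.09,0.97,0],"yaw":0,"hand":0.2},{"xyz":[-0.09,0.97,0],"yaw":0,"hand":0.2},{"xyz":[-0.09,0.97,0],"yaw":0,"hand":0.2}]'

```text
t: 18.9
tool_pos: [0.4798, 0.1058, 0.3036]
tool_rot: [-2.338, -2.097, -0.002]
ft_force: [1.3, -1.5, -0.1]
width: 0.803
gripper_force: 0.0
```

Emit:
jog_arm --commands '[{"xyz":[-0.106,0.98,0],"yaw":0,"hand":0.2},{"xyz":[-0.106,0.98,0],"yaw":0,"hand":0.2},{"xyz":[-0.106,0.98,0],"yaw":0,"hand":0.2},{"xyz":[-0.106,0.98,-0.1],"yaw":0,"hand":0.2},{"xyz":[-0.106,0.98,-0.25],"yaw":0,"hand":0.2},{"xyz":[-0.106,0.98,-0.4],"yaw":0,"hand":0.2},{"xyz":[-0.106,0.98,-0.5],"yaw":0,"hand":0.2},{"xyz":[-0.106,0.98,-0.5],"yaw":0,"hand":0.2}]'

```text
t: 19.57
tool_pos: [0.4567, 0.2969, 0.1971]
tool_rot: [-2.342, -2.092, 0.017]
ft_force: [-0.9, 0.5, -0.2]
width: 0.802
gripper_force: 0.0
```

Run:
```python
from h import *
s=snap('wrist','w6.png',crop=(130,50,390,270),scale=2.7); print(s['tool_pos'],s['tool_rot'],s['width'])
np.savez('w6.npz',tool_pos=s['tool_pos'],tool_rot=s['tool_rot'])
```

```text
[0.4566507  0.29687255 0.19711925] [-2.34152372 -2.09152189  0.0169322 ] 0.8022675950286463
```

View pics/w6.png

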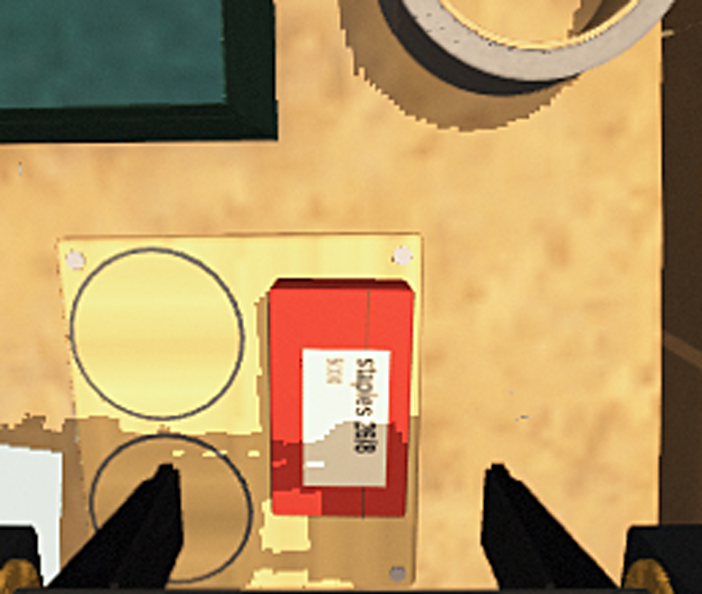

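Board: outline circles at crop (157,333) and (171,508). Box top corners are (270,289), (413,290), (406,517), (272,515). Both places are clear and the box is undisturbed.

Run:
```python
from h import *
s=np.load('w6.npz'); Rt=R.from_rotvec(s['tool_rot']).as_matrix()
f=lambda a,z:at_z('wrist',np.array(a)/2.7+[130,50],z,s)
X=f([[270,289],[413,290],[406,517],[272,515]],.04); print(X.round(4).tolist(),X.mean(0).round(4))
for d in(X[0]-X[3],X[1]-X[2]): print('yaw',np.degrees(np.arctan2(d[1],d[0]))-90,np.linalg.norm(d))
print('tool',((X.mean(0)-s['tool_pos'])@Rt).round(4))
print('circles',f([[157,333],[171,508]],.01).round(4).tolist())
```

```text
[[0.4398, 0.3427, 0.04], [0.488, 0.337, 0.04], [0.4785, 0.2533, 0.04], [0.4292, 0.2595, 0.04]] [0.4589 0.2981 0.04  ]
yaw -7.296946446068134 0.08391149808180973
yaw -6.420184177596283 0.08426169914450739
tool [0.0025 0.0034 0.1571]
circles [[0.3907, 0.3269, 0.01], [0.3832, 0.2532, 0.01]]
```

Emit:
jog_arm --commands '[{"xyz":[0.01,0.005,-0.12],"yaw":-0.002,"hand":0.2},{"xyz":[0.01,0.005,-0.27],"yaw":-0.002,"hand":0.2},{"xyz":[0.01,0.005,-0.42],"yaw":-0.002,"hand":0.2},{"xyz":[0.01,0.005,-0.5],"yaw":-0.002,"hand":0.2},{"xyz":[0.01,0.005,-0.525],"yaw":-0.002,"hand":0.2},{"xyz":[0.01,0.005,-0.525],"yaw":-0.002,"hand":0.2},{"xyz":[0.01,0.005,-0.525],"yaw":-0.002,"hand":0.2}]'

```text
t: 20.2
tool_pos: [0.4625, 0.2998, 0.1008]
tool_rot: [2.348, 2.086, 0.005]
ft_force: [0.2, -0.3, 0.5]
width: 0.802
gripper_force: 0.0
```

Emit:
jog_arm --commands '[{"xyz":[0,0,0],"yaw":0,"hand":0.4},{"xyz":[0,0,0],"yaw":0,"hand":0.5},{"xyz":[0,0,0],"yaw":0,"hand":0.6},{"xyz":[0,0,0],"yaw":0,"hand":0.65},{"xyz":[0,0,0],"yaw":0,"hand":0.65},{"xyz":[0,0,0],"yaw":0,"hand":0.65}]'

```text
t: 20.7
tool_pos: [0.4608, 0.2999, 0.0991]
tool_rot: [2.348, 2.088, 0.001]
ft_force: [-1.3, 0.0, 3.9]
width: 0.524
gripper_force: 30.0
```

Emit:
jog_arm --commands '[{"xyz":[0,0,0.05],"yaw":0,"hand":0.65},{"xyz":[0,0,0.15],"yaw":0,"hand":0.65},{"xyz":[0,0,0.3],"yaw":0,"hand":0.65},{"xyz":[0,0,0.45],"yaw":0,"hand":0.65},{"xyz":[0,0,0.6],"yaw":0,"hand":0.65},{"xyz":[0,0,0.75],"yaw":0,"hand":0.65},{"xyz":[0,0,0.9],"yaw":0,"hand":0.65},{"xyz":[0,0,1.0],"yaw":0,"hand":0.65}]'

```text
t: 21.37
tool_pos: [0.461, 0.3, 0.3026]
tool_rot: [2.347, 2.087, 0.007]
ft_force: [0.2, 0.9, 0.3]
width: 0.523
gripper_force: 30.0
```

Emit:
jog_arm --commands '[{"xyz":[0,-0.05,0],"yaw":0,"hand":0.65},{"xyz":[-0.02,-0.15,0],"yaw":0,"hand":0.65},{"xyz":[-0.03,-0.3,0],"yaw":0,"hand":0.65},{"xyz":[-0.04,-0.45,0],"yaw":0,"hand":0.65},{"xyz":[-0.05,-0.6,0],"yaw":0,"hand":0.65},{"xyz":[-0.06,-0.75,0],"yaw":0,"hand":0.65},{"xyz":[-0.07,-0.88,0],"yaw":0,"hand":0.65},{"xyz":[-0.07,-1,0],"yaw":0,"hand":0.65}]'

```text
t: 22.03
tool_pos: [0.4453, 0.0978, 0.297]
tool_rot: [-2.347, -2.086, 0.003]
ft_force: [0.2, 0.0, -0.8]
width: 0.524
gripper_force: 30.0
```

Emit:
jog_arm --commands '[{"xyz":[-0.01,-0.13,0],"yaw":0.015,"hand":0.65},{"xyz":[-0.02,-0.26,0],"yaw":0.03,"hand":0.65},{"xyz":[-0.03,-0.39,0],"yaw":0.045,"hand":0.65},{"xyz":[-0.04,-0.52,0],"yaw":0.06,"hand":0.65},{"xyz":[-0.05,-0.64,0],"yaw":0.08,"hand":0.65},{"xyz":[-0.06,-0.76,0],"yaw":0.1,"hand":0.65},{"xyz":[-0.07,-0.88,0],"yaw":0.115,"hand":0.65},{"xyz":[-0.07,-1,0],"yaw":0.129,"hand":0.65}]'

```text
t: 22.7
tool_pos: [0.4312, -0.1015, 0.297]
tool_rot: [-2.043, -2.385, 0.002]
ft_force: [0.4, -1.2, -0.6]
width: 0.523
gripper_force: 30.0
```

Emit:
jog_arm --commands '[{"xyz":[-0.01,-0.15,0],"yaw":0,"hand":0.65},{"xyz":[-0.02,-0.3,0],"yaw":0,"hand":0.65},{"xyz":[-0.03,-0.45,0],"yaw":0,"hand":0.65},{"xyz":[-0.04,-0.6,0],"yaw":0,"hand":0.65},{"xyz":[-0.05,-0.75,0],"yaw":0,"hand":0.65},{"xyz":[-0.06,-0.85,0],"yaw":0,"hand":0.65},{"xyz":[-0.06,-0.9,0],"yaw":0,"hand":0.65},{"xyz":[-0.06,-0.9,0],"yaw":0,"hand":0.65}]'

```text
t: 23.37
tool_pos: [0.4197, -0.2816, 0.2972]
tool_rot: [-2.047, -2.38, 0.0]
ft_force: [0.1, 0.3, -0.0]
width: 0.522
gripper_force: 30.0
```

Emit:
jog_arm --commands '[{"xyz":[0,0,0],"yaw":0,"hand":0.65},{"xyz":[0,0,0],"yaw":0,"hand":0.65},{"xyz":[0,0,0],"yaw":0,"hand":0.65}]'

```text
t: 23.62
tool_pos: [0.4207, -0.2791, 0.2983]
tool_rot: [-2.043, -2.386, -0.0]
ft_force: [0.4, 0.7, -0.8]
width: 0.522
gripper_force: 30.0
```

Run:
```python
from h import *
s=snap('wrist','w7.png',crop=(100,80,360,280),scale=3); print(s['tool_pos'],s['tool_rot'],s['width'])
np.savez('w7.npz',tool_pos=s['tool_pos'],tool_rot=s['tool_rot'])
```

```text
[ 0.42068608 -0.27912821  0.29827031] [-2.04319112e+00 -2.38595765e+00 -4.11534437e-04] 0.5216166128637447
```

View pics/w7.png

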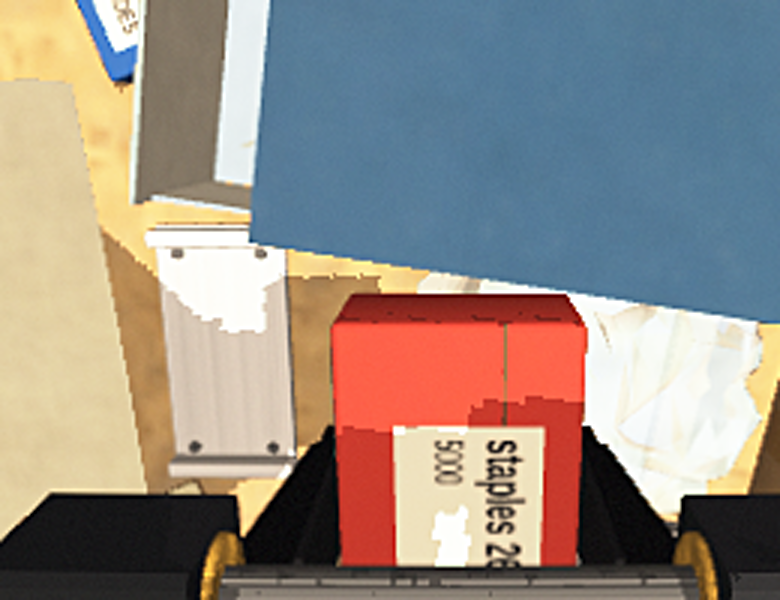

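Cradle in the crop: the base edges run left (160,250)→(176,455) and right (286,255)→(296,455). The far cheek's inner top edge is at row ≈246 and the near cheek's foot at row ≈455. The box is held square.

Run:
```python
from h import *
s=np.load('w7.npz'); Rt=R.from_rotvec(s['tool_rot']).as_matrix()
f=lambda a,z:at_z('wrist',np.array(a)/3+[100,80],z,s)
L=f([[161,260],[176,450]],.008); Q=f([[286,270],[296,450]],.008)
for a in(L,Q):
  d=a[0]-a[1]; print(a.round(4).tolist(),'yaw',np.degrees(np.arctan2(d[1],d[0]))-90)
print('width',np.linalg.norm(L[1]-Q[1]))
up=f([[215,246]],.021)[0]; lo=f([[233,455]],.008)[0]; print('clear',np.linalg.norm((up-lo)[:2]),'mid',(up+lo)/2)
print('cheek tops outer', f([[147,233],[250,232],[170,475],[290,472]],.021).round(4).tolist())
im=cv2.imread('pics/raw_w7.png')[150:246,140:206]; cv2.imwrite('pics/c7.png',cv2.resize(im,None,fx=6,fy=6,interpolation=cv2.INTER_CUBIC))
# box in hand
B=f([[332,324],[585,326]],.2983-.0991+.04); print('box +y top edge in tool',((B-s['tool_pos'])@Rt).round(4).tolist())
```

```text
[[0.2794, -0.2875, 0.008], [0.2923, -0.3842, 0.008]] yaw 7.6207884905211785
[[0.3391, -0.2833, 0.008], [0.353, -0.3745, 0.008]] yaw 8.673353555333193
width 0.06145445362103147
clear 0.10875345597330496 mid [ 0.3148135  -0.32832095  0.0145    ]
cheek tops outer [[0.2767, -0.2731, 0.021], [0.3235, -0.2656, 0.021], [0.2941, -0.3919, 0.021], [0.3531, -0.3808, 0.021]]
box +y top edge in tool [[0.0401, -0.0237, 0.0591], [0.0397, 0.0246, 0.0591]]
```

View pics/c7.png

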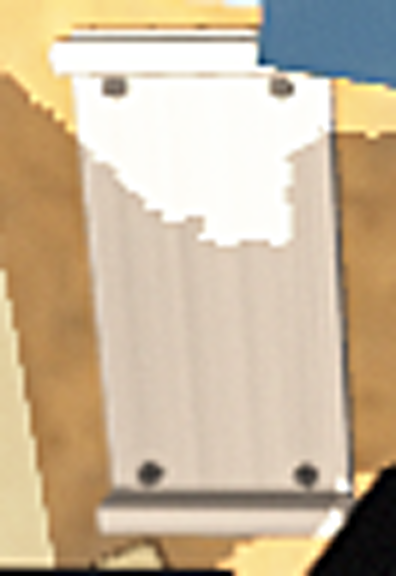

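Refined (6× crop): screws at (115,86), (282,86), (150,473), (307,474). Base edges run (80,90)→(113,485) and (333,95)→(350,485). Cheek inner edges are at rows 73 (top) and 488 (foot).

Run:
```python
from h import *
s=np.load('w7.npz'); Rt=R.from_rotvec(s['tool_rot']).as_matrix()
f=lambda a,z:at_z('wrist',np.array(a)/6+[140,150],z,s)
ang=lambda d:np.degrees(np.arctan2(d[1],d[0])).round(2)
S=f([[115,86],[282,86],[150,473],[307,474]],.009); print('screw mid',S.mean(0).round(4),'y',ang(S[0]-S[2])-90,ang(S[1]-S[3])-90,'x',ang(S[1]-S[0]),ang(S[3]-S[2]))
E=f([[80,90],[113,485],[333,95],[350,485]],.008); print('edges mid',E.mean(0).round(4),ang(E[0]-E[1])-90,ang(E[2]-E[3])-90)
up=f([[170,73]],.021)[0]; lo=f([[230,488]],.008)[0]; lo2=f([[230,501]],.021)[0]
print('clear',np.linalg.norm((up-lo)[:2]),np.linalg.norm((up-lo2)[:2]),'mid',(up+lo)/2,(up+lo2)/2)
C=S.mean(0); th=np.radians(8.4); v=np.array([-np.sin(th),np.cos(th)])
for p in((up+lo)/2,(up+lo2)/2): print('along-axis offset of cheek mid from screw mid',(p[:2]-C[:2])@v)
print('tool yaw',2*np.degrees(np.arctan2(s['tool_rot'][1],s['tool_rot'][0]))%360-90)
```

```text
screw mid [ 0.3145 -0.3285  0.009 ] y 8.620000000000005 8.730000000000004 x 8.62 8.66
edges mid [ 0.3157 -0.331   0.008 ] 7.8799999999999955 8.019999999999996
clear 0.10796026484544485 0.10597228208638573 mid [ 0.31302636 -0.3284247   0.0145    ] [ 0.31462683 -0.32709993  0.021     ]
along-axis offset of cheek mid from screw mid 0.0002662250016655264
along-axis offset of cheek mid from screw mid 0.0013429837591040416
tool yaw 8.850463177978554
```

Emit:
jog_arm --commands '[{"xyz":[-0.1,-0.04,0],"yaw":0,"hand":0.65},{"xyz":[-0.22,-0.1,0],"yaw":0,"hand":0.65},{"xyz":[-0.34,-0.15,0],"yaw":0,"hand":0.65},{"xyz":[-0.46,-0.2,0],"yaw":0,"hand":0.65},{"xyz":[-0.53,-0.236,0],"yaw":-0.003,"hand":0.65},{"xyz":[-0.53,-0.236,-0.12],"yaw":-0.003,"hand":0.65},{"xyz":[-0.53,-0.236,-0.27],"yaw":-0.003,"hand":0.65},{"xyz":[-0.53,-0.236,-0.4],"yaw":-0.003,"hand":0.65}]'

```text
t: 24.33
tool_pos: [0.3147, -0.3271, 0.2181]
tool_rot: [2.051, 2.377, -0.001]
ft_force: [-0.4, -0.6, -0.9]
width: 0.524
gripper_force: 30.0
```

Emit:
jog_arm --commands '[{"xyz":[0,0,-0.12],"yaw":0,"hand":0.65},{"xyz":[0,0,-0.24],"yaw":0,"hand":0.65},{"xyz":[0,0,-0.34],"yaw":0,"hand":0.65},{"xyz":[0,0,-0.42],"yaw":0,"hand":0.65},{"xyz":[0,0,-0.45],"yaw":0,"hand":0.65},{"xyz":[0,0,-0.45],"yaw":0,"hand":0.65},{"xyz":[0,0,-0.45],"yaw":0,"hand":0.65}]'

```text
t: 24.92
tool_pos: [0.315, -0.3274, 0.129]
tool_rot: [2.051, 2.379, -0.0]
ft_force: [0.4, 0.2, 0.7]
width: 0.519
gripper_force: 30.0
```

Emit:
jog_arm --commands '[{"xyz":[0,0,0],"yaw":0,"hand":0.65},{"xyz":[0,0,0],"yaw":0,"hand":0.65},{"xyz":[0,0,0],"yaw":0,"hand":0.65}]'

```text
t: 25.17
tool_pos: [0.3151, -0.3281, 0.1297]
tool_rot: [2.051, 2.377, -0.001]
ft_force: [0.2, 0.1, -0.0]
width: 0.521
gripper_force: 30.0
```

Emit:
jog_arm --commands '[{"xyz":[-0.003,0.006,-0.06],"yaw":0,"hand":0.65},{"xyz":[-0.003,0.006,-0.11],"yaw":0,"hand":0.65},{"xyz":[-0.003,0.006,-0.14],"yaw":0,"hand":0.65},{"xyz":[-0.003,0.006,-0.155],"yaw":0,"hand":0.65},{"xyz":[-0.003,0.006,-0.155],"yaw":0,"hand":0.65},{"xyz":[-0.003,0.006,-0.155],"yaw":0,"hand":0.65}]'

```text
t: 25.67
tool_pos: [0.314, -0.3264, 0.0974]
tool_rot: [-2.053, -2.378, -0.0]
ft_force: [0.2, -0.4, -0.2]
width: 0.523
gripper_force: 30.0
```

Emit:
jog_arm --commands '[{"xyz":[0,0,-0.008],"yaw":0,"hand":0.65},{"xyz":[0,0,-0.008],"yaw":0,"hand":0.65},{"xyz":[0,0,-0.008],"yaw":0,"hand":0.65}]'

```text
t: 25.92
tool_pos: [0.3142, -0.3266, 0.097]
tool_rot: [-2.052, -2.378, 0.0]
ft_force: [-2.1, 2.5, 8.5]
width: 0.522
gripper_force: 30.0
```

Emit:
jog_arm --commands '[{"xyz":[0,0,0],"yaw":0,"hand":0.38},{"xyz":[0,0,0],"yaw":0,"hand":0.38},{"xyz":[0,0,0],"yaw":0,"hand":0.38},{"xyz":[0,0,0.15],"yaw":0,"hand":0.38},{"xyz":[0,0,0.35],"yaw":0,"hand":0.38},{"xyz":[0,0,0.55],"yaw":0,"hand":0.38},{"xyz":[0,0,0.75],"yaw":0,"hand":0.38},{"xyz":[0,0,0.95],"yaw":0,"hand":0.38}]'

```text
t: 26.58
tool_pos: [0.3137, -0.3259, 0.2874]
tool_rot: [-2.053, -2.378, -0.0]
ft_force: [0.6, -0.7, 0.2]
width: 0.62
gripper_force: 0.0
```

Emit:
jog_arm --commands '[{"xyz":[0,0,0],"yaw":0,"hand":0.38},{"xyz":[0,0,0],"yaw":0,"hand":0.38},{"xyz":[0,0,0],"yaw":0,"hand":0.38}]'

```text
t: 26.83
tool_pos: [0.3138, -0.3261, 0.2851]
tool_rot: [-2.052, -2.378, -0.0]
ft_force: [0.4, 0.2, -1.7]
width: 0.621
gripper_force: 0.0
```

Run:
```python
from h import *
s=snap('wrist','w8.png',crop=(180,100,340,270),scale=3.5); print(s['tool_pos'],s['tool_rot'])
np.savez('w8.npz',tool_pos=s['tool_pos'],tool_rot=s['tool_rot'])
im=cv2.imread('pics/raw_w8.png'); hsv=cv2.cvtColor(im,cv2.COLOR_BGR2HSV)
m=(((hsv[...,0]<6)|(hsv[...,0]>174))&(hsv[...,1]>150)&(hsv[...,2]>60)).astype(np.uint8)
m[270:]=0
n,l,st,ce=cv2.connectedComponentsWithStats(m); i=1+st[1:,4].argmax(); print(st[i],ce[i])
```

```text
[ 0.3137611  -0.32606251  0.28506799] [-2.05225701e+00 -2.37760560e+00 -2.31787176e-04]
[ 233  149   40   67 1582] [251.78445006 179.50821745]
```

View pics/w8.png

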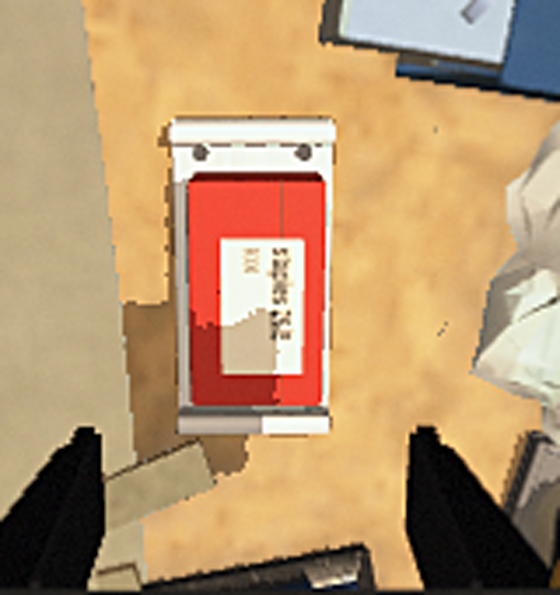

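The box sits in the cradle: top corners (188,180), (325,180), (322,404), (191,405). Cheek inner edges are at rows 142 and 417, and the base's long edges at x≈174–179 and 333–329. It looks straight; checking centring.

Run:
```python
from h import *
s=np.load('w8.npz'); Rt=R.from_rotvec(s['tool_rot']).as_matrix()
f=lambda a,z:((at_z('wrist',np.array(a)/3.5+[180,100],z,s)-s['tool_pos'])@Rt*1000).round(1)
X=f([[188,180],[325,180],[322,404],[191,405]],.038); print('box',X[:,:2].tolist(),X.mean(0))
print('cheek top: outer+y,inner+y, inner-y, outer-y',f([[255,118],[255,142],[255,417],[255,434]],.021)[:,0])
print('-y cheek foot',f([[255,408]],.008)[:,0])
print('base L/R',f([[173,165],[333,165],[179,400],[330,400]],.008)[:,:2].tolist())
print('screws',f([[201,152],[304,152]],.009)[:,:2].tolist())
```

```text
box [[39.5, -23.0], [39.5, 25.6], [-44.7, 26.1], [-45.1, -23.4]] [ -2.7     1.325 247.05 ]
cheek top: outer+y,inner+y, inner-y, outer-y [ 60.2  51.5 -56.4 -63.6]
-y cheek foot [-57.3]
base L/R [[41.8, -30.7], [41.8, 30.8], [-53.9, -30.4], [-53.9, 31.7]]
screws [[46.8, -19.8], [46.8, 19.5]]
```

Box is centred within ~1 mm and in line. Now the tape measure goes back.

Emit:
jog_arm --commands '[{"xyz":[0.6,-0.4,0],"yaw":-0.023,"hand":0.43},{"xyz":[0.6,-0.4,0],"yaw":-0.023,"hand":0.43},{"xyz":[0.6,-0.4,0],"yaw":-0.023,"hand":0.43},{"xyz":[0.6,-0.4,0],"yaw":-0.023,"hand":0.43},{"xyz":[0.6,-0.4,0],"yaw":-0.023,"hand":0.43}]'

```text
t: 27.3
tool_pos: [0.4357, -0.4071, 0.282]
tool_rot: [-2.105, -2.325, -0.001]
ft_force: [-0.7, 0.9, 0.2]
width: 0.572
gripper_force: 0.0
```

Emit:
jog_arm --commands '[{"xyz":[0.502,-0.3675,0],"yaw":0,"hand":0.43},{"xyz":[0.502,-0.3675,0],"yaw":0,"hand":0.43},{"xyz":[0.502,-0.3675,0],"yaw":0,"hand":0.43},{"xyz":[0.502,-0.3675,0],"yaw":0,"hand":0.43},{"xyz":[0.502,-0.3675,-0.15],"yaw":0,"hand":0.43},{"xyz":[0.502,-0.3675,-0.3],"yaw":0,"hand":0.43},{"xyz":[0.502,-0.3675,-0.4],"yaw":0,"hand":0.43},{"xyz":[0.502,-0.3675,-0.4],"yaw":0,"hand":0.43}]'

```text
t: 27.97
tool_pos: [0.5309, -0.4766, 0.1968]
tool_rot: [-2.1, -2.317, -0.001]
ft_force: [-0.2, 0.8, -1.0]
width: 0.574
gripper_force: 0.0
```

Emit:
jog_arm --commands '[{"xyz":[0,0,0],"yaw":0,"hand":0.43},{"xyz":[0,0,0],"yaw":0,"hand":0.43},{"xyz":[0,0,0],"yaw":0,"hand":0.43}]'

```text
t: 28.22
tool_pos: [0.5347, -0.4803, 0.2084]
tool_rot: [2.107, 2.325, -0.0]
ft_force: [0.9, 0.4, 0.6]
width: 0.572
gripper_force: 0.0
```

Emit:
jog_arm --commands '[{"xyz":[-0.002,0.003,-0.12],"yaw":0,"hand":0.43},{"xyz":[-0.002,0.003,-0.26],"yaw":0,"hand":0.43},{"xyz":[-0.002,0.003,-0.38],"yaw":0,"hand":0.43},{"xyz":[-0.002,0.003,-0.45],"yaw":0,"hand":0.43},{"xyz":[-0.002,0.003,-0.467],"yaw":0,"hand":0.43},{"xyz":[-0.002,0.003,-0.467],"yaw":0,"hand":0.43},{"xyz":[-0.002,0.003,-0.467],"yaw":0,"hand":0.43}]'

```text
t: 28.8
tool_pos: [0.5347, -0.48, 0.1146]
tool_rot: [2.107, 2.326, -0.0]
ft_force: [0.7, -0.3, 0.2]
width: 0.568
gripper_force: 0.0
```

Emit:
jog_arm --commands '[{"xyz":[0,0,0],"yaw":0,"hand":0.55},{"xyz":[0,0,0],"yaw":0,"hand":0.62},{"xyz":[0,0,0],"yaw":0,"hand":0.75},{"xyz":[0,0,0],"yaw":0,"hand":0.8},{"xyz":[0,0,0],"yaw":0,"hand":0.8},{"xyz":[0,0,0],"yaw":0,"hand":0.8}]'

```text
t: 29.3
tool_pos: [0.5344, -0.4795, 0.1136]
tool_rot: [2.108, 2.327, 0.0]
ft_force: [0.5, 0.8, 3.2]
width: 0.358
gripper_force: 29.9
```

Emit:
jog_arm --commands '[{"xyz":[0,0,0.05],"yaw":0,"hand":0.8},{"xyz":[0,0,0.15],"yaw":0,"hand":0.8},{"xyz":[0,0,0.3],"yaw":0,"hand":0.8},{"xyz":[0,0,0.45],"yaw":0,"hand":0.8},{"xyz":[0,0,0.6],"yaw":0,"hand":0.8},{"xyz":[0,0,0.75],"yaw":0,"hand":0.8},{"xyz":[0,0,0.9],"yaw":0,"hand":0.8},{"xyz":[0,0,1.0],"yaw":0,"hand":0.8}]'

```text
t: 29.97
tool_pos: [0.534, -0.4793, 0.3159]
tool_rot: [2.108, 2.326, -0.001]
ft_force: [0.4, -0.2, -1.7]
width: 0.361
gripper_force: 29.9
```

Emit:
jog_arm --commands '[{"xyz":[0,0.05,0],"yaw":0,"hand":0.8},{"xyz":[-0.02,0.15,0],"yaw":0,"hand":0.8},{"xyz":[-0.05,0.3,0],"yaw":0,"hand":0.8},{"xyz":[-0.08,0.45,0],"yaw":0,"hand":0.8},{"xyz":[-0.1,0.6,0],"yaw":0,"hand":0.8},{"xyz":[-0.13,0.75,0],"yaw":0,"hand":0.8},{"xyz":[-0.16,0.88,0],"yaw":0,"hand":0.8},{"xyz":[-0.18,1,0],"yaw":0,"hand":0.8}]'

```text
t: 30.63
tool_pos: [0.4964, -0.2764, 0.3095]
tool_rot: [-2.106, -2.325, 0.001]
ft_force: [0.0, 0.5, -0.9]
width: 0.354
gripper_force: 29.9
```

Emit:
jog_arm --commands '[{"xyz":[-0.02,0.13,0],"yaw":-0.015,"hand":0.8},{"xyz":[-0.045,0.26,0],"yaw":-0.03,"hand":0.8},{"xyz":[-0.07,0.39,0],"yaw":-0.045,"hand":0.8},{"xyz":[-0.09,0.52,0],"yaw":-0.06,"hand":0.8},{"xyz":[-0.11,0.64,0],"yaw":-0.075,"hand":0.8},{"xyz":[-0.135,0.76,0],"yaw":-0.09,"hand":0.8},{"xyz":[-0.16,0.88,0],"yaw":-0.105,"hand":0.8},{"xyz":[-0.18,1,0],"yaw":-0.126,"hand":0.8}]'

```text
t: 31.3
tool_pos: [0.4602, -0.0774, 0.3097]
tool_rot: [-2.396, -2.026, 0.003]
ft_force: [1.1, 0.3, -1.5]
width: 0.359
gripper_force: 29.9
```

Emit:
jog_arm --commands '[{"xyz":[-0.02,0.13,0],"yaw":0,"hand":0.8},{"xyz":[-0.045,0.26,0],"yaw":0,"hand":0.8},{"xyz":[-0.07,0.39,0],"yaw":0,"hand":0.8},{"xyz":[-0.09,0.52,0],"yaw":0,"hand":0.8},{"xyz":[-0.11,0.64,0],"yaw":0,"hand":0.8},{"xyz":[-0.135,0.76,0],"yaw":0,"hand":0.8},{"xyz":[-0.16,0.88,0],"yaw":0,"hand":0.8},{"xyz":[-0.18,1,0],"yaw":0,"hand":0.8}]'

```text
t: 31.97
tool_pos: [0.424, 0.1221, 0.3098]
tool_rot: [-2.395, -2.029, 0.005]
ft_force: [0.7, -0.1, -2.6]
width: 0.358
gripper_force: 29.9
```

Emit:
jog_arm --commands '[{"xyz":[-0.02,0.13,0],"yaw":0,"hand":0.8},{"xyz":[-0.045,0.26,0],"yaw":0,"hand":0.8},{"xyz":[-0.07,0.39,0],"yaw":0,"hand":0.8},{"xyz":[-0.09,0.52,0],"yaw":0,"hand":0.8},{"xyz":[-0.11,0.66,0],"yaw":0,"hand":0.8},{"xyz":[-0.14,0.8,0],"yaw":0,"hand":0.8},{"xyz":[-0.17,0.93,0],"yaw":0,"hand":0.8},{"xyz":[-0.186,1,0],"yaw":0,"hand":0.8}]'

```text
t: 32.63
tool_pos: [0.3865, 0.3226, 0.3097]
tool_rot: [-2.394, -2.032, 0.006]
ft_force: [0.3, 0.2, -2.3]
width: 0.358
gripper_force: 29.9
```

Emit:
jog_arm --commands '[{"xyz":[0,0,-0.1],"yaw":0,"hand":0.8},{"xyz":[0,0,-0.22],"yaw":0,"hand":0.8},{"xyz":[0,0,-0.35],"yaw":0,"hand":0.8},{"xyz":[0,0,-0.5],"yaw":0,"hand":0.8},{"xyz":[0,0,-0.62],"yaw":0,"hand":0.8},{"xyz":[0,0,-0.7],"yaw":0,"hand":0.8},{"xyz":[0,0,-0.7],"yaw":0,"hand":0.8},{"xyz":[0,0,-0.7],"yaw":0,"hand":0.8}]'

```text
t: 33.3
tool_pos: [0.3869, 0.3199, 0.1699]
tool_rot: [-2.397, -2.03, 0.008]
ft_force: [0.4, 0.2, -1.8]
width: 0.355
gripper_force: 29.9
```

Emit:
jog_arm --commands '[{"xyz":[0,0,0],"yaw":0,"hand":0.8},{"xyz":[0,0,0],"yaw":0,"hand":0.8},{"xyz":[0,0,0],"yaw":0,"hand":0.8}]'

```text
t: 33.55
tool_pos: [0.3894, 0.3213, 0.1741]
tool_rot: [2.397, 2.03, 0.005]
ft_force: [-0.1, -0.2, -1.9]
width: 0.36
gripper_force: 29.9
```

Emit:
jog_arm --commands '[{"xyz":[0,0,-0.08],"yaw":0,"hand":0.8},{"xyz":[0,0,-0.16],"yaw":0,"hand":0.8},{"xyz":[0,0,-0.22],"yaw":0,"hand":0.8},{"xyz":[0,0,-0.25],"yaw":0,"hand":0.8},{"xyz":[0,0,-0.26],"yaw":0,"hand":0.8},{"xyz":[0,0,-0.26],"yaw":0,"hand":0.8},{"xyz":[0,0,-0.26],"yaw":0,"hand":0.8},{"xyz":[0,0,-0.26],"yaw":0,"hand":0.8}]'

```text
t: 34.22
tool_pos: [0.3893, 0.3212, 0.1214]
tool_rot: [2.397, 2.03, 0.003]
ft_force: [0.1, -0.1, -2.1]
width: 0.361
gripper_force: 29.9
```

Emit:
jog_arm --commands '[{"xyz":[0,0,-0.006],"yaw":0,"hand":0.8},{"xyz":[0,0,-0.006],"yaw":0,"hand":0.8},{"xyz":[0,0,-0.006],"yaw":0,"hand":0.8}]'

```text
t: 34.47
tool_pos: [0.3891, 0.321, 0.1197]
tool_rot: [2.397, 2.03, 0.002]
ft_force: [-0.1, 0.0, -2.1]
width: 0.359
gripper_force: 29.9
```

Emit:
jog_arm --commands '[{"xyz":[0,0,-0.007],"yaw":0,"hand":0.8},{"xyz":[0,0,-0.007],"yaw":0,"hand":0.8},{"xyz":[0,0,-0.007],"yaw":0,"hand":0.8}]'

```text
t: 34.72
tool_pos: [0.3895, 0.3212, 0.1194]
tool_rot: [2.397, 2.03, 0.002]
ft_force: [-2.4, -0.5, 4.5]
width: 0.357
gripper_force: 30.0
```

Emit:
jog_arm --commands '[{"xyz":[0,0,0],"yaw":0,"hand":0.45},{"xyz":[0,0,0],"yaw":0,"hand":0.45},{"xyz":[0,0,0],"yaw":0,"hand":0.45},{"xyz":[0,0,0.15],"yaw":0,"hand":0.45},{"xyz":[0,0,0.35],"yaw":0,"hand":0.45},{"xyz":[0,0,0.55],"yaw":0,"hand":0.45},{"xyz":[0,0,0.75],"yaw":0,"hand":0.45},{"xyz":[0,0,0.95],"yaw":0,"hand":0.45}]'

```text
t: 35.38
tool_pos: [0.3884, 0.3206, 0.3095]
tool_rot: [-2.397, -2.03, 0.0]
ft_force: [0.9, 1.2, 0.5]
width: 0.548
gripper_force: 0.0
```

Emit:
jog_arm --commands '[{"xyz":[0.1,-0.92,0],"yaw":0.0365,"hand":0.25},{"xyz":[0.1,-0.92,0],"yaw":0.0365,"hand":0.25},{"xyz":[0.1,-0.92,0],"yaw":0.0365,"hand":0.25},{"xyz":[0.1,-0.92,0],"yaw":0.0365,"hand":0.25},{"xyz":[0.1,-0.92,0],"yaw":0.0365,"hand":0.25},{"xyz":[0.1,-0.92,0],"yaw":0.0365,"hand":0.25}]'

```text
t: 35.88
tool_pos: [0.409, 0.1339, 0.3078]
tool_rot: [2.323, 2.114, -0.0]
ft_force: [0.5, 0.6, 0.1]
width: 0.747
gripper_force: 0.0
```

Emit:
jog_arm --commands '[{"xyz":[0.1,-0.92,0],"yaw":0,"hand":0.25},{"xyz":[0.1,-0.92,0],"yaw":0,"hand":0.25},{"xyz":[0.1,-0.92,0],"yaw":0,"hand":0.25},{"xyz":[0.1,-0.92,0],"yaw":0,"hand":0.25},{"xyz":[0.1,-0.92,0],"yaw":0,"hand":0.25},{"xyz":[0.1,-0.92,0],"yaw":0,"hand":0.25}]'

```text
t: 36.38
tool_pos: [0.4292, -0.0493, 0.3077]
tool_rot: [2.323, 2.115, -0.001]
ft_force: [0.7, -0.1, -0.8]
width: 0.75
gripper_force: 0.0
```

Emit:
jog_arm --commands '[{"xyz":[0.1,-0.92,0],"yaw":0,"hand":0.25},{"xyz":[0.1,-0.92,0],"yaw":0,"hand":0.25},{"xyz":[0.1,-0.92,0],"yaw":0,"hand":0.25},{"xyz":[0.1,-0.92,0],"yaw":0,"hand":0.25},{"xyz":[0.1,-0.92,0],"yaw":0,"hand":0.25},{"xyz":[0.1,-0.92,0],"yaw":0,"hand":0.25}]'

```text
t: 36.88
tool_pos: [0.4496, -0.2328, 0.3074]
tool_rot: [-2.32, -2.117, 0.0]
ft_force: [-0.5, -0.9, 0.1]
width: 0.753
gripper_force: 0.0
```

Emit:
jog_arm --commands '[{"xyz":[0.105,-0.917,0],"yaw":0,"hand":0.25},{"xyz":[0.105,-0.917,0],"yaw":0,"hand":0.25},{"xyz":[0.105,-0.917,0],"yaw":0,"hand":0.25},{"xyz":[0.105,-0.917,0],"yaw":0,"hand":0.25},{"xyz":[0.105,-0.917,0],"yaw":0,"hand":0.25},{"xyz":[0.105,-0.917,-0.15],"yaw":0,"hand":0.25},{"xyz":[0.105,-0.917,-0.3],"yaw":0,"hand":0.25},{"xyz":[0.105,-0.917,-0.3],"yaw":0,"hand":0.25}]'

```text
t: 37.55
tool_pos: [0.4691, -0.4105, 0.2404]
tool_rot: [-2.307, -2.114, -0.001]
ft_force: [-1.1, 1.5, -2.1]
width: 0.749
gripper_force: 0.0
```

Emit:
jog_arm --commands '[{"xyz":[0,0,0],"yaw":0,"hand":0.25},{"xyz":[0,0,0],"yaw":0,"hand":0.25},{"xyz":[0,0,0],"yaw":0,"hand":0.25}]'

```text
t: 37.8
tool_pos: [0.4712, -0.4142, 0.2506]
tool_rot: [2.314, 2.119, 0.0]
ft_force: [1.2, -0.1, 0.3]
width: 0.75
gripper_force: 0.0
```

Emit:
jog_arm --commands '[{"xyz":[-0.002,0,-0.12],"yaw":0,"hand":0.25},{"xyz":[-0.002,0,-0.27],"yaw":0,"hand":0.25},{"xyz":[-0.002,0,-0.4],"yaw":0,"hand":0.25},{"xyz":[-0.002,0,-0.5],"yaw":0,"hand":0.25},{"xyz":[-0.002,0,-0.53],"yaw":0,"hand":0.25},{"xyz":[-0.002,0,-0.53],"yaw":0,"hand":0.25},{"xyz":[-0.002,0,-0.53],"yaw":0,"hand":0.25}]'

```text
t: 38.38
tool_pos: [0.4703, -0.4152, 0.144]
tool_rot: [2.316, 2.119, 0.0]
ft_force: [-0.1, 0.1, -0.0]
width: 0.749
gripper_force: 0.0
```

Emit:
jog_arm --commands '[{"xyz":[0,0,0],"yaw":0,"hand":0.4},{"xyz":[0,0,0],"yaw":0,"hand":0.5},{"xyz":[0,0,0],"yaw":0,"hand":0.6},{"xyz":[0,0,0],"yaw":0,"hand":0.7},{"xyz":[0,0,0],"yaw":0,"hand":0.7},{"xyz":[0,0,0],"yaw":0,"hand":0.7}]'

```text
t: 38.88
tool_pos: [0.4696, -0.4149, 0.1427]
tool_rot: [2.317, 2.12, -0.0]
ft_force: [-0.9, 0.1, 3.3]
width: 0.472
gripper_force: 30.0
```

Emit:
jog_arm --commands '[{"xyz":[0,0,0.05],"yaw":0,"hand":0.7},{"xyz":[0,0,0.15],"yaw":0,"hand":0.7},{"xyz":[0,0,0.3],"yaw":0,"hand":0.7},{"xyz":[0,0,0.45],"yaw":0,"hand":0.7},{"xyz":[0,0,0.6],"yaw":0,"hand":0.7},{"xyz":[0,0,0.75],"yaw":0,"hand":0.7},{"xyz":[0,0,0.9],"yaw":0,"hand":0.7},{"xyz":[0,0,1.0],"yaw":0,"hand":0.7}]'

```text
t: 39.55
tool_pos: [0.4696, -0.4147, 0.3456]
tool_rot: [2.316, 2.118, 0.0]
ft_force: [-0.5, -0.5, -1.8]
width: 0.467
gripper_force: 30.0
```

Emit:
jog_arm --commands '[{"xyz":[0,0.04,0],"yaw":0,"hand":0.7},{"xyz":[-0.02,0.12,0],"yaw":0,"hand":0.7},{"xyz":[-0.03,0.24,0],"yaw":0,"hand":0.7},{"xyz":[-0.05,0.36,0],"yaw":0,"hand":0.7},{"xyz":[-0.06,0.48,0],"yaw":0,"hand":0.7},{"xyz":[-0.08,0.6,0],"yaw":0,"hand":0.7},{"xyz":[-0.1,0.71,0],"yaw":0,"hand":0.7},{"xyz":[-0.112,0.829,0],"yaw":0,"hand":0.7}]'

```text
t: 40.22
tool_pos: [0.4458, -0.2469, 0.3393]
tool_rot: [-2.315, -2.118, 0.001]
ft_force: [0.4, 0.7, -1.8]
width: 0.473
gripper_force: 30.0
```

Emit:
jog_arm --commands '[{"xyz":[-0.01,0.11,0],"yaw":0,"hand":0.7},{"xyz":[-0.03,0.22,0],"yaw":0,"hand":0.7},{"xyz":[-0.04,0.33,0],"yaw":0,"hand":0.7},{"xyz":[-0.05,0.43,0],"yaw":0,"hand":0.7},{"xyz":[-0.07,0.53,0],"yaw":0,"hand":0.7},{"xyz":[-0.08,0.63,0],"yaw":0,"hand":0.7},{"xyz":[-0.1,0.73,0],"yaw":0,"hand":0.7},{"xyz":[-0.112,0.829,0],"yaw":0,"hand":0.7}]'

```text
t: 40.88
tool_pos: [0.4233, -0.0814, 0.3395]
tool_rot: [-2.316, -2.118, 0.002]
ft_force: [0.5, 0.8, -2.0]
width: 0.472
gripper_force: 30.0
```

Emit:
jog_arm --commands '[{"xyz":[-0.01,0.11,0],"yaw":0,"hand":0.7},{"xyz":[-0.03,0.22,0],"yaw":0,"hand":0.7},{"xyz":[-0.04,0.33,0],"yaw":0,"hand":0.7},{"xyz":[-0.05,0.43,0],"yaw":0,"hand":0.7},{"xyz":[-0.07,0.53,0],"yaw":0,"hand":0.7},{"xyz":[-0.08,0.63,0],"yaw":0,"hand":0.7},{"xyz":[-0.1,0.73,0],"yaw":0,"hand":0.7},{"xyz":[-0.112,0.829,0],"yaw":0,"hand":0.7}]'

```text
t: 41.55
tool_pos: [0.4007, 0.084, 0.3396]
tool_rot: [-2.316, -2.119, 0.004]
ft_force: [0.9, -0.3, -1.6]
width: 0.472
gripper_force: 30.0
```

Emit:
jog_arm --commands '[{"xyz":[-0.01,0.11,0],"yaw":0,"hand":0.7},{"xyz":[-0.03,0.22,0],"yaw":0,"hand":0.7},{"xyz":[-0.04,0.33,0],"yaw":0,"hand":0.7},{"xyz":[-0.05,0.44,0],"yaw":0,"hand":0.7},{"xyz":[-0.07,0.56,0],"yaw":0,"hand":0.7},{"xyz":[-0.09,0.68,0],"yaw":0,"hand":0.7},{"xyz":[-0.11,0.78,0],"yaw":0,"hand":0.7},{"xyz":[-0.112,0.829,0],"yaw":0,"hand":0.7}]'

```text
t: 42.22
tool_pos: [0.378, 0.2502, 0.3396]
tool_rot: [-2.314, -2.122, 0.005]
ft_force: [0.5, -0.3, -1.9]
width: 0.471
gripper_force: 30.0
```

Emit:
jog_arm --commands '[{"xyz":[0,0,-0.1],"yaw":0,"hand":0.7},{"xyz":[0,0,-0.22],"yaw":0,"hand":0.7},{"xyz":[0,0,-0.35],"yaw":0,"hand":0.7},{"xyz":[0,0,-0.5],"yaw":0,"hand":0.7},{"xyz":[0,0,-0.62],"yaw":0,"hand":0.7},{"xyz":[0,0,-0.7],"yaw":0,"hand":0.7},{"xyz":[0,0,-0.7],"yaw":0,"hand":0.7},{"xyz":[0,0,-0.7],"yaw":0,"hand":0.7}]'

```text
t: 42.88
tool_pos: [0.3787, 0.2479, 0.2001]
tool_rot: [-2.318, -2.12, 0.006]
ft_force: [-0.5, 0.2, -1.9]
width: 0.47
gripper_force: 30.0
```

Emit:
jog_arm --commands '[{"xyz":[0,0,0],"yaw":0,"hand":0.7},{"xyz":[0,0,0],"yaw":0,"hand":0.7},{"xyz":[0,0,0],"yaw":0,"hand":0.7}]'

```text
t: 43.13
tool_pos: [0.3806, 0.2489, 0.2035]
tool_rot: [2.317, 2.12, 0.005]
ft_force: [0.6, 1.2, -2.1]
width: 0.469
gripper_force: 30.0
```

Right on the spot. Lower to about 0.150 and feel.

Emit:
jog_arm --commands '[{"xyz":[0,0,-0.08],"yaw":0,"hand":0.7},{"xyz":[0,0,-0.16],"yaw":0,"hand":0.7},{"xyz":[0,0,-0.22],"yaw":0,"hand":0.7},{"xyz":[0,0,-0.25],"yaw":0,"hand":0.7},{"xyz":[0,0,-0.265],"yaw":0,"hand":0.7},{"xyz":[0,0,-0.265],"yaw":0,"hand":0.7},{"xyz":[0,0,-0.265],"yaw":0,"hand":0.7},{"xyz":[0,0,-0.265],"yaw":0,"hand":0.7}]'

```text
t: 43.8
tool_pos: [0.3802, 0.2488, 0.1495]
tool_rot: [2.318, 2.12, 0.002]
ft_force: [0.0, -0.7, -1.6]
width: 0.475
gripper_force: 30.0
```

Emit:
jog_arm --commands '[{"xyz":[0,0,-0.006],"yaw":0,"hand":0.7},{"xyz":[0,0,-0.006],"yaw":0,"hand":0.7},{"xyz":[0,0,-0.006],"yaw":0,"hand":0.7}]'

```text
t: 44.05
tool_pos: [0.3803, 0.2489, 0.1486]
tool_rot: [2.318, 2.12, 0.002]
ft_force: [-0.5, 0.1, 2.2]
width: 0.469
gripper_force: 30.0
```

Contact. Release, rise clear, then check numerically from the same pose as the first wrist picture (TCP ≈ (.397,.306,.272)).

Emit:
jog_arm --commands '[{"xyz":[0,0,0],"yaw":0,"hand":0.25},{"xyz":[0,0,0],"yaw":0,"hand":0.25},{"xyz":[0,0,0],"yaw":0,"hand":0.25},{"xyz":[0,0,0.15],"yaw":0,"hand":0.25},{"xyz":[0,0,0.3],"yaw":0,"hand":0.25},{"xyz":[0,0,0.45],"yaw":0,"hand":0.25},{"xyz":[0,0,0.6],"yaw":0,"hand":0.25},{"xyz":[0,0,0.61],"yaw":0,"hand":0.25}]'

```text
t: 44.72
tool_pos: [0.382, 0.2498, 0.2764]
tool_rot: [2.316, 2.118, 0.017]
ft_force: [1.4, 0.4, 1.2]
width: 0.751
gripper_force: 0.0
```

Emit:
jog_arm --commands '[{"xyz":[0.085,0.287,0],"yaw":0,"hand":0},{"xyz":[0.085,0.287,0],"yaw":0,"hand":0},{"xyz":[0.085,0.287,0],"yaw":0,"hand":0},{"xyz":[0.085,0.287,0],"yaw":0,"hand":0},{"xyz":[0.085,0.287,0],"yaw":0,"hand":0},{"xyz":[0.085,0.287,0],"yaw":0,"hand":0}]'

```text
t: 45.22
tool_pos: [0.3964, 0.3052, 0.2689]
tool_rot: [-2.319, -2.12, 0.002]
ft_force: [-0.2, 0.1, -0.5]
width: 0.996
gripper_force: 0.0
```

Run:
```python
from h import *
s=snap('wrist','w9.png'); print(s['tool_pos'],s['tool_rot'])
w1=np.load('w1.npz')
def blob(fn,kind,s):
    im=cv2.imread(fn)[132:272,205:335]; h=cv2.cvtColor(im,cv2.COLOR_BGR2HSV).astype(int)
    H,S,V=h[...,0],h[...,1],h[...,2]
    m={'yellow':(H>18)&(H<30)&(S>215)&(V>90),'blue':(H>90)&(H<110)&(S>120)}[kind].astype(np.uint8)
    n,l,st,ce=cv2.connectedComponentsWithStats(m); i=1+st[1:,4].argmax()
    r=cv2.minAreaRect(cv2.findContours((l==i).astype(np.uint8),0,1)[0][0])
    c=ce[i]+[205,132]; return at_z('wrist',[c],.075 if kind=='yellow' else .139,s)[0].round(4),st[i],r[2]
for k in('yellow','blue'):
    print(k,blob('pics/raw_w1.png',k,w1)); print(k,blob('pics/raw_w9.png',k,s))
top0=cv2.imread('pics/raw_top.png').astype(int); t=get_image('top')[:,:,::-1]
print('roll diff',np.abs(top0-t)[155:190,118:150].mean())
```

```text
[0.39636877 0.30516235 0.26893765] [-2.31860792e+00 -2.11981134e+00  2.11414192e-03]
yellow (array([0.3918, 0.3337, 0.075 ]), array([  25,    9,   33,   60, 1518], dtype=int32), 4.085616588592529)
yellow (array([0.3905, 0.3333, 0.075 ]), array([  24,    9,   33,   60, 1554], dtype=int32), 4.085616588592529)
blue (array([0.3797, 0.2601, 0.139 ]), array([ 24, 120,  20,  17, 271], dtype=int32), 90.0)
blue (array([0.3803, 0.2614, 0.139 ]), array([ 25, 119,  20,  18, 292], dtype=int32), 90.0)
roll diff 30.270238095238096
```

```bash
python3 -c "
from h import *
print(sense()['qvel'].round(3)); print(finish_job())"
```

```text
[-0.    -0.001 -0.006  0.    -0.001  0.001]
the job is handed in; nothing more can be done
None
```

The job is handed in at about 45 s: the staple box lies in the cradle, centred to about 1 mm and in line, and the bottle and tape measure are back upright about 1 mm from where they stood; I never moved the arm to the duct roll, but the picture check that it had not moved was inconclusive.

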